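# Load the jar mixer, clamp it and set its speed dial

## Task

Switch the jar mixer off first with its click-stop dial. Then take the tall bottle left from the last run out of the mixer's tray and stand it upright in the shallow square steel tray on the bench, and stand every small sample jar upright in the mixer's tray, one to a pocket. When all are in, lower the round clamping plate over the rod, without dropping it, until it lies fully home and flat on the rod's collar; only then turn the dial four clicks up from off and leave everything so, without disturbing the other things on the bench.

Things in the scene. Friction and masses are not known exactly. Their poses are not given: they have to be found in the camera images.
- mixer: jar mixer, fixed on the bench: a low cream housing 180 (x) x 320 (y) mm, flat top 60 mm above the bench. Origin: centre of its underside at bench height; x points away from its front, z up. On its top stand the square tray with the rod (centre at y = +70 mm) and the dial (axis at y = -105 mm)
- tray (a point): centre of the mixer's tray floor (72 mm above the bench), on the rod's axis; axes as the mixer's. Tray 160 mm square outside, walls 4 mm thick and 12 mm high above the floor, split by a cross of dividers of the same size into four pockets 74 mm square. In the middle a steel collar 42 mm across rises 58 mm above the floor, and above it the rod
- pocket0 (a point): centre of the floor of one of the four pockets of the mixer's tray (front, -y side), axes as the mixer's
- pocket1 (a point): centre of the floor of one of the four pockets of the mixer's tray (front, +y side), axes as the mixer's
- pocket2 (a point): centre of the floor of one of the four pockets of the mixer's tray (back, -y side), axes as the mixer's
- pocket3 (a point): centre of the floor of one of the four pockets of the mixer's tray (back, +y side), axes as the mixer's
- collar (a point): top of the collar (58 mm above the tray floor, 130 mm above the bench) on the rod's axis; the clamping plate belongs here, its underside flat on the collar
- rod_tip (a point): tip of the upright steel rod, 12 mm in diameter, that stands 70 mm above the collar; its top 12 mm taper to 4 mm
- dial (a joint): the speed dial, rad: 0 = off, at an end stop; grows clockwise seen from above, to the other stop at 3.67 (click 7). It clicks into place every 0.524 rad (30 degrees) and is drawn to the nearest click when let go; click 4 is 2.09 rad. Turning takes up to about 0.07 N m. White marks round it: a dot at off, then a short stroke for each click
- dial_grip (a point): point to grip on the dial's axis, 94 mm above the bench. The dial is a black bar 48 mm long, 14 mm thick, 32 mm high (its top 8 mm above this point) on a round skirt 52 mm across, 8 mm high. The point turns with the dial: x runs along the bar, the white pointer line is at the -x end; at off its axes are the mixer's, the pointer towards the mixer's front
- plate: round clamping plate, 220 g: grey disc 150 mm across, 8 mm thick, with a 15 mm hole in the middle through disc and boss (28 mm across, top 24 mm above the underside). On top, towards +x, an upright dark steel block handle 36 mm (x) by 14 mm (y), 8 to 42 mm above the underside. Origin: centre of the underside, on the hole's axis, z up. Lies flat on the bench at first
- plate_handle (a point): point in the middle of the plate's handle to grip (across the 14 mm, along the plate's y): 54 mm along the plate's x from its origin and 30 mm above its underside; axes as the plate's
- jar0: small squat sample jar, clear glass with brown pellets and a white screw lid of full width: a straight cylinder 46 mm across, 54 mm tall, 80 g. Origin: centre of its underside, z up. May be absent (2 to 4 jars are there)
- jar1: small squat sample jar, clear glass with brown pellets and a white screw lid of full width: a straight cylinder 46 mm across, 54 mm tall, 80 g. Origin: centre of its underside, z up. May be absent (2 to 4 jars are there)
- jar2: small squat sample jar, clear glass with brown pellets and a white screw lid of full width: a straight cylinder 46 mm across, 54 mm tall, 80 g. Origin: centre of its underside, z up. May be absent (2 to 4 jars are there)
- jar3: small squat sample jar, clear glass with brown pellets and a white screw lid of full width: a straight cylinder 46 mm across, 54 mm tall, 80 g. Origin: centre of its underside, z up. May be absent (2 to 4 jars are there)
- bottle: tall sample bottle, clear glass and empty with a white lid: a straight cylinder 36 mm across and 80 mm tall, 80 g; stands in a pocket of the mixer's tray at the start. Origin: centre of its underside, z up
- steel_tray_in (a point): centre of the inner floor (3 mm above the bench) of the shallow square steel tray on the bench, 140 mm square outside, walls 3 mm thick and 18 mm high; fixed
- wash_bottle: white wash bottle with red spout, 68 mm across, 175 mm tall, not to be disturbed; origin under its centre
- beaker: glass beaker 66 mm across, 80 mm tall, not to be disturbed; origin under its centre
- weigh_dish: flat round metal dish 56 mm across, 12 mm high, not to be disturbed; origin under its centre
- spatula: spatula 180 mm long lying on the bench, not to be disturbed; origin on its length
Mind the look-alikes: they are no part of the job. What is shaped like the jar2 but green or turquoise is not meant. What is shaped like the jar1 but pink is not meant.

How it is judged:
By the outcome, as a careful person would: the job done as asked, in the order asked, and still so for the second after the job is handed in, with the robot touching nothing.
Of jar0, jar1, jar2, jar3 only 2 to 4 are there at a start; the rules pass over those that are not, and their reading is None.
At some moment in a run one of jar0, jar1, jar2, jar3 may be knocked a few centimetres aside while the robot is not near it.
It also fails if it takes over 210 s, if anything falls off the work surface, if the arm or the gripper's body presses on something with over 40 N, if the wrist force passes 120 N, or if a joint passes its speed limit or range.

## Robot

A 7-joint arm with a two-finger parallel gripper is mounted at the origin on the work surface. World frame = base frame: x ahead of the robot, y to its left, z up, the work surface at z = 0. Lengths are in m, angles in rad, forces in N, time in s.
With the tool pointing down it reaches from about 0.425 to 0.875 m from the base axis. Payload 4.7 kg.
Tool frame: the origin (TCP) lies on the centre line of the jaws, within the pads' length; the fingertips stand 22 mm ahead of it and the grasp point (between the pads) lies 3 mm ahead of it; z points along the fingers, y is the direction in which the jaws open and shut (so a half turn about z gives the same grasp; the last joint's range is limited). The gripper opens to 87 mm and grips with 3 to 60 N. Pads are 19 mm wide; open, the fingers measure 117 mm over their backs; the gripper's body (75 mm by 190 mm) begins 51 mm behind the grasp point.
Start: joints at [1.334, 0.321, -0.07, 1.45, 0.023, 1.371, -0.057], TCP at [0.161, -0.63, 0.245] pointing down, gripper open.
Joint ranges: [-2.86, 2.86], [-0.3, 2.09], [-1.38, 1.24], [0.06, 2.45], [-1.56, 4.7], [0.09, 2.05], [-2.69, 2.69]. Speed limits (rad/s): [2.57, 2.57, 3.14, 3.14, 3.14, 3.14, 3.14].

## Interface

Orientations are given as a rotation vector (axis times angle).
In Python, from bench import ctrl, imaging, close_job, finder gives the robot as it stands. The module is installed in compiled form; this text tells all that it offers.
- The arm moves only by the shell command python3 -m jog 'ROWS' [FORCE]. ROWS is JSON, a list that holds one entry, the list of rows, each a list of 7 numbers: the shift along the tool's x, y, z in cm, then the turn, a rotation vector about the tool's x, y, z in degrees, then the finger opening in cm, from 0 to 8.7. In form: [[[dx, dy, dz, ax, ay, az, claw], ...]]. A call has 1 to 12 rows; each row shifts and turns the commanded pose from where the row before left it, along the tool's axes as they then stand; what a row does not reach is not made up. A row lasts 1/10 s, in which the tool goes at most 50 mm and 8.59 degrees, less where a joint would pass 70% of its speed; a pose out of reach is approached as far as the arm can. A call is refused whole if a number of a shift passes 5 or a number of a turn 8.59, either way. A call with a gripper value outside its range is refused whole. The fingers move at their own pace and stop on an object; FORCE is the grip in N (left out, the last holds). Time passes only in rows, so rows that do not move let the fingers close. It gives the time, the measured TCP pose, the force and the opening at its end, in the units of the state.
- ctrl.get_state(): the state, without advancing time (a new reading comes with each control period).
- imaging.get_image(name): name is "scene" or "side" or "wrist"; returns a dict with "frame" (480x640x3 uint8, red, green, blue), "intrinsics" (3x3 intrinsics, pixels), "pose" (4x4, takes a point from camera to world coordinates). Camera axes: x right, y down, z forward; pixel columns grow to the right and rows downward; lengths in m; the calibration is good to about 2 mm. A picture is of the moment at which its call begins. There is no depth.
- close_job(): hands the job in, once; it reports no verdict.
Trained networks look in the newest picture that a camera, given by its name, has taken for a name from the list of things; names that differ only in an ending like _2 or _b are one class to them, and where a whole thing is asked for, a point or a joint stands for the part that bears it (a point fixed in the world has none). Each returns a list of dicts, best first, with "conf" (0 to 1); they miss things now and then, are a little off and sometimes report something else, mostly with a low value. They report only what shows in the picture. A call takes as long as a camera call. They do not tell look-alikes from the thing itself.
- finder.trace(label, camera): "region" (480x640 bool, what is visible of it) and "point" ([row, column] as shares, 0 to 1, of the picture: columns of its width, rows of its height, amid what is visible of it).
- finder.spot_point(label, camera): "point" ([row, column] as shares, 0 to 1, of the picture: columns of its width, rows of its height: a listed point, or the origin of a listed thing).
The state is a dict: "time": time; "joint_positions": joint angles; "qd": joint speeds; "joint_torque": joint torques, N m; "position": TCP position; "tool_rot": TCP orientation; "ft_force": force on the tool from outside, world axes, zero at the start; "torque": the same for the moment, N m; "grip_width": opening from 0.0 (shut) to 1.0 (fully open).
Only numpy, scipy, OpenCV 4.12 (cv2) and the standard library are available. Lean on these libraries where they do the work, as an engineer would, in place of code of your own. Each camera call takes 0.05 s, during which the arm holds its last target. There are 200 camera calls.

## Working session

There is one attempt and no reset: what is moved stays moved. The work goes in short steps, Python scripts to look and compute and a shell command to move; the robot and the scene stay as the last step left them, time stands still between calls to the robot, and variables do not carry over. Pictures are saved under pics/ and viewed, about 12 in all and at most 16, crops included, and the job is handed in when it is done.

```bash
ls; mkdir -p pics
cat > h.py <<'E'
import numpy as np, cv2
from bench import ctrl, imaging, close_job, finder
from scipy.spatial.transform import Rotation as R
def snap(cam,fn=None):
    im=imaging.get_image(cam)
    if fn: cv2.imwrite('pics/'+fn,im['frame'][:,:,::-1])
    return im
def ray(im,rc):
    r,c=rc; K=np.array(im['intrinsics']); T=np.array(im['pose'])
    d=np.linalg.inv(K)@[c*640,r*480,1]; return T[:3,3],T[:3,:3]@d
def onz(im,rc,z):
    o,d=ray(im,rc); return o+d*(z-o[2])/d[2]
def proj(im,p):
    K=np.array(im['intrinsics']); T=np.array(im['pose'])
    q=K@(T[:3,:3].T@(np.asarray(p)-T[:3,3])); return q[:2]/q[2]
def tri(i1,a,i2,b):
    o1,d1=ray(i1,a);o2,d2=ray(i2,b);A=np.stack([d1,-d2],1)
    s=np.linalg.lstsq(A,o2-o1,rcond=None)[0]
    p,q=o1+d1*s[0],o2+d2*s[1]; return (p+q)/2,np.linalg.norm(p-q)
def st():
    s=ctrl.get_state(); print(s['time'],np.round(s['position'],4),np.round(s['tool_rot'],3),np.round(s['ft_force'],1),round(s['grip_width'],3),np.round(s['joint_positions'],2))
    return s
E
python3 - <<'E'
from h import *
st()
ims={c:snap(c,c+'0.png') for c in('scene','side')}
for c in ims: print(c,np.round(ims[c]['pose'],3).tolist(),np.round(ims[c]['intrinsics'][0][0]))
Z=dict(mixer=0,tray=.072,pocket0=.072,pocket1=.072,pocket2=.072,pocket3=.072,collar=.13,rod_tip=.2,dial_grip=.094,plate=0,plate_handle=.03,jar0=0,bottle=.072,steel_tray_in=.003,wash_bottle=0,beaker=0,weigh_dish=0,spatula=0)
for n,z in Z.items():
    for c in ims:
        print(n,c,[(round(d['conf'],2),np.round(onz(ims[c],d['point'],z)[:2],3).tolist(),int(d['point'][1]*640),int(d['point'][0]*480)) for d in finder.spot_point(n,c)[:7]])
E
```

```text
pics
0.0 [ 0.1611 -0.6292  0.2435] [-3.115e+00 -3.930e-01  1.000e-03] [0.3 1.1 0. ] 1.001 [ 1.33  0.32 -0.07  1.45  0.02  1.37 -0.06]
scene [[-0.84, 0.45, -0.303, 0.831], [0.542, 0.682, -0.492, 0.575], [-0.015, -0.577, -0.816, 0.923], [0.0, 0.0, 0.0, 1.0]] 486.0
side [[-0.727, -0.477, 0.494, -0.053], [-0.687, 0.502, -0.526, 0.727], [0.003, -0.722, -0.692, 1.021], [0.0, 0.0, 0.0, 1.0]] 529.0
mixer scene [(0.89, [0.59, -0.187], 239, 187)]
mixer side [(0.61, [0.594, -0.187], 389, 232)]
tray scene [(0.73, [0.607, -0.114], 243, 190)]
tray side [(0.91, [0.603, -0.117], 372, 224), (0.55, [0.383, 0.336], 309, 381), (0.48, [0.31, -0.099], 460, 283)]
pocket0 scene [(0.97, [0.643, -0.158], 220, 184), (0.86, [0.554, -0.132], 259, 176), (0.74, [0.649, -0.08], 233, 209), (0.6, [0.576, -0.066], 265, 198), (0.58, [0.711, 0.366], 319, 397)]
pocket0 side [(0.9, [0.65, -0.085], 351, 222), (0.79, [0.559, -0.152], 393, 225), (0.68, [0.575, -0.062], 366, 239), (0.68, [0.62, -0.156], 376, 214)]
pocket1 scene [(0.97, [0.643, -0.158], 220, 184), (0.86, [0.554, -0.132], 259, 176), (0.74, [0.649, -0.08], 233, 
[... 2033 characters left out ...]
569, -0.153], 390, 223), (0.16, [0.581, 0.425], 215, 351)]
steel_tray_in scene [(0.67, [0.416, 0.309], 424, 304), (0.67, [0.399, 0.113], 374, 235), (0.43, [0.755, 0.179], 250, 339)]
steel_tray_in side [(0.85, [0.418, 0.305], 309, 379), (0.74, [0.751, 0.178], 254, 272), (0.72, [0.549, 0.184], 307, 315)]
wash_bottle scene [(0.57, [0.709, 0.351], 316, 401)]
wash_bottle side [(0.92, [0.709, 0.339], 215, 316)]
beaker scene [(0.59, [0.756, 0.182], 250, 341)]
beaker side [(0.7, [0.752, 0.175], 255, 272)]
weigh_dish scene [(0.67, [0.617, 0.392], 369, 392)]
weigh_dish side [(0.74, [0.629, 0.4], 216, 350)]
spatula scene [(0.61, [0.35, -0.17], 324, 152)]
spatula side [(0.65, [0.341, -0.155], 457, 284)]
```

View pics/scene0.png

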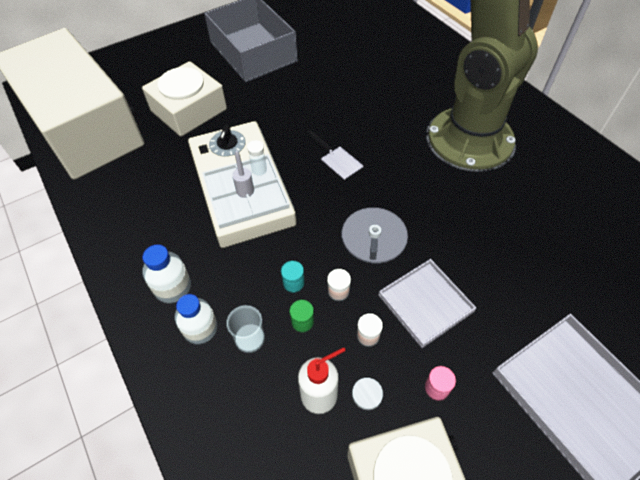

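View pics/side0.png

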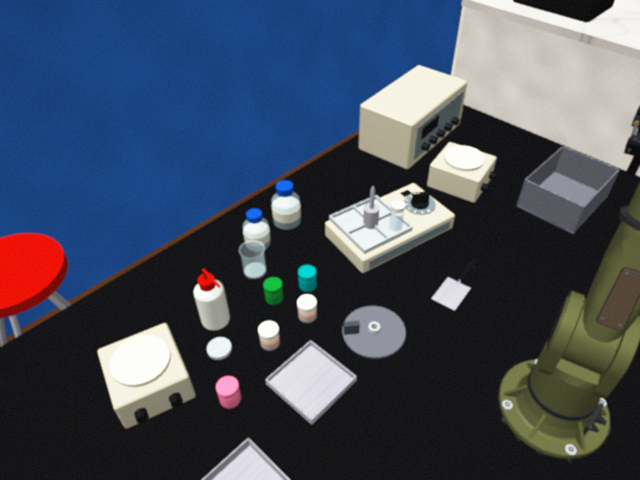

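Scene and side pictures agree. The two white-lidded jars are at scene px (338,284) and (369,328). The decoys are turquoise (292,276), green (302,316) and pink (440,382). The bottle is in the front −y pocket (257,160), and the plate (374,235) has its handle towards (370,248). Next I'll go above the mixer for a close look.

```bash
cat >> h.py <<'E'
def go(p,jaw=None,tcpoff=.003):
    """how far to p (grasp point), tool down, jaw axis (tool y, mod 180) at world azimuth deg"""
    s=st(); T=R.from_rotvec(s['tool_rot']).as_matrix(); P=np.array(s['position'])
    p=np.array(p,float)+[0,0,tcpoff]
    y0=np.degrees(np.arctan2(T[1,1],T[0,1]))
    a=y0 if jaw is None else y0+((jaw-y0+90)%180-90)
    y=np.array([np.cos(np.radians(a)),np.sin(np.radians(a)),0]);z=np.array([0,0,-1.])
    G=np.stack([np.cross(y,z),y,z],1)
    rv=np.degrees(R.from_matrix(T.T@G).as_rotvec())
    print('jaw now',round(y0,1),'turn deg',np.round(rv,2),'| then shift cm (tool)',np.round(G.T@(p-P)*100,2),'| world cm',np.round((p-P)*100,2))
E
python3 - <<'E'
from h import *
im=snap('wrist');s=ctrl.get_state()
T=R.from_rotvec(s['tool_rot']).as_matrix();C=np.array(im['pose'])
print(np.round(T.T@(C[:3,3]-s['position']),3),np.round(T.T@C[:3,:3],2),im['intrinsics'][0])
go([.50,-.22,.33],-10)
E
```

```text
[ 0.068  0.001 -0.139] [[-0.   -0.97 -0.25]
 [ 1.   -0.   -0.  ]
 [-0.   -0.25  0.97]] [427.44297731   0.         322.98013584]
1.95 [ 0.1613 -0.6297  0.2446] [ 3.117  0.393 -0.   ] [-0.1  0.4 -0.6] 0.999 [ 1.33  0.32 -0.07  1.45  0.02  1.37 -0.06]
jaw now -75.6 turn deg [  0.     0.   -65.63] | then shift cm (tool) [46.23 26.24 -8.84] | world cm [33.87 40.97  8.84]
```

```bash
python3 -m jog '[[[0,0,-4,0,0,0,8.7],[0,0,-4.84,0,0,0,8.7],[4.3,-3.13,0,0,0,0,8.7],[4.3,-3.13,0,0,0,0,8.7],[4.3,-3.13,0,0,0,0,8.7],[4.3,-3.13,0,0,0,0,8.7],[4.3,-3.13,0,0,0,0,8.7],[4.3,-3.13,0,0,0,0,8.7],[4.3,-3.13,0,0,0,0,8.7],[4.3,-3.13,0,0,0,0,8.7],[4.3,-3.13,0,0,0,0,8.7],[4.3,-3.13,0,0,0,0,8.7]]]' 30
python3 -m jog '[[[0,0,0,0,0,-8.2,8.7],[0,0,0,0,0,-8.2,8.7],[0,0,0,0,0,-8.2,8.7],[0,0,0,0,0,-8.2,8.7],[0,0,0,0,0,-8.2,8.7],[0,0,0,0,0,-8.2,8.7],[0,0,0,0,0,-8.2,8.7],[0,0,0,0,0,-8.2,8.7],[0,0,0,0,0,0,8.7],[0,0,0,0,0,0,8.7],[0,0,0,0,0,0,8.7]]]'
python3 - <<'E'
from h import *
go([.50,-.22,.33],-10)
w=snap('wrist','w1.png')
print('cam',w['pose'][:3,3])
for n,z in dict(dial_grip=.094,tray=.072,collar=.13,rod_tip=.2,bottle=.072,mixer=0).items():
    print(n,[(round(d['conf'],2),np.round(onz(w,d['point'],z)[:2],3).tolist(),int(d['point'][1]*640),int(d['point'][0]*480)) for d in finder.spot_point(n,'wrist')[:3]])
E
```

```text
time: 3.15
position: [0.4808, -0.2426, 0.3334]
tool_rot: [3.116, 0.392, 0.001]
ft_force: [1.2, -0.2, -1.1]
grip_width: 1.001
time: 4.25
position: [0.4798, -0.2443, 0.333]
tool_rot: [2.409, 2.016, -0.0]
ft_force: [0.4, -1.1, 0.6]
grip_width: 0.998
4.25 [ 0.4798 -0.2443  0.333 ] [ 2.409  2.016 -0.   ] [ 0.4 -1.1  0.6] 0.998 [ 0.89  0.08 -0.49  1.57  0.04  1.5   0.22]
jaw now -10.2 turn deg [ 0.    0.01 -0.17] | then shift cm (tool) [ 2.75  1.56 -0.  ] | world cm [2.02 2.43 0.  ]
cam [ 0.49111019 -0.17700908  0.47243963]
dial_grip [(0.86, [0.568, -0.284], 426, 226)]
tray [(0.88, [0.601, -0.114], 436, 23)]
collar [(0.74, [0.604, -0.113], 460, 3)]
rod_tip []
bottle [(0.95, [0.546, -0.149], 377, 78), (0.39, [0.622, -0.104], 459, 6)]
mixer [(0.66, [0.59, -0.181], 415, 108)]
```

View pics/w1.png

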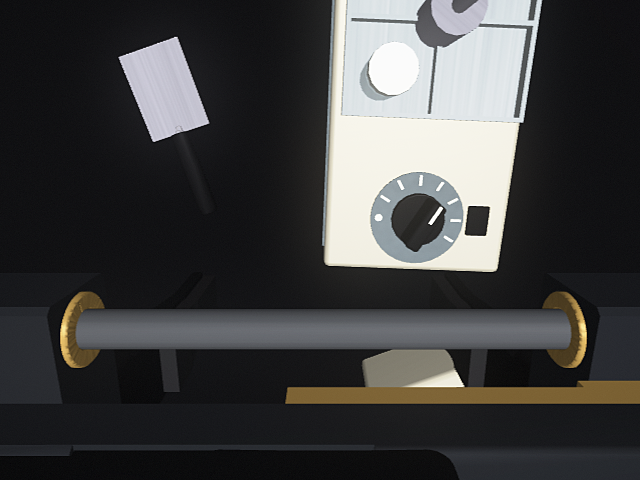

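The wrist picture shows the dial skirt centred at about (417,217), with the off dot at (378,217). The pointer runs to (441,207), about the fourth stroke, so the dial stands near click 4. The bottle lid is at (393,68). Next I'll work out the mixer's yaw and the dial axis.

Run:
```python
from h import *
w=snap('wrist')
px=lambda u,v,z:onz(w,(v/480,u/640),z)
a,b=px(327,264,.06),px(497,271,.06);d=b-a
print('yaw front edge',np.degrees(np.arctan2(d[1],d[0])),np.linalg.norm(d))
c,e=px(343,114,.084),px(522,122,.084);d=e-c
print('yaw tray edge',np.degrees(np.arctan2(d[1],d[0])),np.linalg.norm(d))
# skirt: HSV grey-blue segmentation -> ellipse
hsv=cv2.cvtColor(w['frame'],cv2.COLOR_RGB2HSV)
g=w['frame'].astype(int); m=np.zeros((480,640),np.uint8)
roi=g[165:270,360:475]; cream=(roi.min(2)>215)
m[165:270,360:475]=((roi.max(2)>90)&(roi.max(2)<190)&(roi[:,:,2]>=roi[:,:,0])).astype(np.uint8)
cs,_=cv2.findContours(m,cv2.RETR_EXTERNAL,cv2.CHAIN_APPROX_NONE);k=max(cs,key=cv2.contourArea)
el=cv2.fitEllipse(cv2.convexHull(k));print(el)
for z in(.06,.068):
  p=px(*el[0],z);print('dial',z,p)
  q=px(378,217,z)-p;print('dot az',np.degrees(np.arctan2(q[1],q[0])),'r',np.linalg.norm(q))
q=px(441,207,.102)-px(430,223,.102);print('ptr az',np.degrees(np.arctan2(q[1],q[0])),px(430,223,.102),px(441,207,.102))
k=[d for d in finder.spot_point('bottle','wrist')][0];print('bottle lid',px(393,68,.152))
```

```text
yaw front edge -12.599108748058146 0.1736754550112475
yaw tray edge -12.577025796192364 0.15752874249830734
((416.452880859375, 217.39378356933594), (89.01347351074219, 94.2397689819336), 55.57215118408203)
dial 0.06 [ 0.565893   -0.28278878  0.06      ]
dot az 169.2841880938881 r 0.037977760038050104
dial 0.068 [ 0.56444012 -0.28073606  0.068     ]
dot az 169.2841880938881 r 0.037241028715319105
ptr az 48.67145004900476 [ 0.56951455 -0.27920359  0.102     ] [ 0.58069151 -0.2664939   0.102     ]
bottle lid [ 0.54594452 -0.14943076  0.152     ]
```

Run:
```python
from h import *
go([.567,-.283,.094],-42)
```

```text
4.7 [ 0.4798 -0.2443  0.3329] [ 2.407  2.018 -0.   ] [-0.5 -0.2  0.6] 0.997 [ 0.89  0.08 -0.49  1.57  0.04  1.5   0.22]
jaw now -10.0 turn deg [-0.    0.   31.96] | then shift cm (tool) [ 2.96  9.07 23.59] | world cm [  8.72  -3.87 -23.59]
```

```bash
python3 -m jog '[[[0,0,0,0,0,8,8],[0,0,0,0,0,8,7],[0,0,0,0,0,8,5],[0,0,0,0,0,8,5],[1.48,4.53,0,0,0,0,5],[1.48,4.54,0,0,0,0,5],[0,0,5,0,0,0,5],[0,0,5,0,0,0,5],[0,0,5,0,0,0,5],[0,0,0,0,0,0,5],[0,0,0,0,0,0,5]]]'
python3 - <<'E'
from h import *
go([.567,-.283,.094],-42)
w=snap('wrist','w2.png')
print([(round(d['conf'],2),np.round(onz(w,d['point'],.094)[:2],3).tolist(),int(d['point'][1]*640),int(d['point'][0]*480)) for d in finder.spot_point('dial_grip','wrist')[:3]])
E
```

```text
time: 5.8
position: [0.567, -0.2831, 0.1834]
tool_rot: [-2.87, -1.277, 0.001]
ft_force: [0.8, 0.0, 1.5]
grip_width: 0.578
5.8 [ 0.567  -0.2831  0.1834] [-2.870e+00 -1.277e+00  1.000e-03] [0.8 0.  1.5] 0.578 [ 0.8   0.36 -0.47  1.56  0.17  1.26 -0.43]
jaw now -42.0 turn deg [-0.05  0.   -0.04] | then shift cm (tool) [ 0.01 -0.01  8.64] | world cm [-0.    0.01 -8.64]
[(0.69, [0.566, -0.284], 322, 250)]
```

View pics/w2.png

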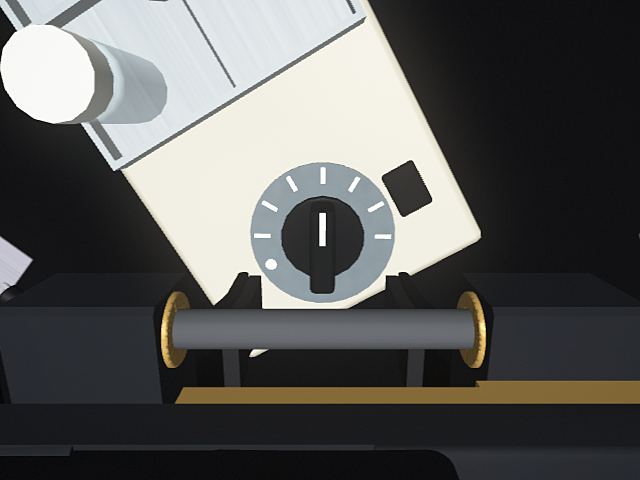

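The bar is dead centre at column 322, vertical in the picture, and points at the 4th stroke, so the dial is at click 4. I'll descend, grip and turn back 120°.

```bash
python3 -m jog '[[[0,0,3,0,0,0,5],[0,0,3,0,0,0,5],[0,0,2.6,0,0,0,5],[0,0,0,0,0,0,0],[0,0,0,0,0,0,0],[0,0,0,0,0,0,0],[0,0,0,0,0,0,0],[0,0,0,0,0,0,0],[0,0,0,0,0,0,0],[0,0,0,0,0,0,0]]]' 25
python3 -m jog '[[[0,0,0,0,0,-7.5,0],[0,0,0,0,0,-7.5,0],[0,0,0,0,0,-7.5,0],[0,0,0,0,0,-7.5,0],[0,0,0,0,0,-7.5,0],[0,0,0,0,0,-7.5,0],[0,0,0,0,0,-7.5,0],[0,0,0,0,0,-7.5,0]]]'
python3 -m jog '[[[0,0,0,0,0,-7.5,0],[0,0,0,0,0,-7.5,0],[0,0,0,0,0,-7.5,0],[0,0,0,0,0,-7.5,0],[0,0,0,0,0,-7.5,0],[0,0,0,0,0,-7.5,0],[0,0,0,0,0,-7.5,0],[0,0,0,0,0,-7.5,0],[0,0,0,0,0,0,0],[0,0,0,0,0,0,0]]]'
python3 - <<'E'
from h import *
s=st();print(s['torque']);go([.567,-.283,.094],78)
E
```

```text
time: 6.9
position: [0.5669, -0.2826, 0.098]
tool_rot: [-2.87, -1.277, 0.001]
ft_force: [-3.1, 1.8, 5.5]
grip_width: 0.162
time: 7.7
position: [0.5666, -0.2825, 0.0981]
tool_rot: [-1.839, -2.545, 0.001]
ft_force: [-4.2, 2.3, 6.7]
grip_width: 0.158
time: 8.7
position: [0.5665, -0.2827, 0.0981]
tool_rot: [-0.331, -3.122, -0.0]
ft_force: [-4.6, 2.4, 7.6]
grip_width: 0.159
8.7 [ 0.5665 -0.2827  0.0981] [-0.331 -3.122 -0.   ] [-4.6  2.4  7.6] 0.159 [ 1.07  0.54 -0.84  1.64  0.43  1.17  1.48]
[ 0.56753243  0.86561501 -0.24136096]
8.7 [ 0.5665 -0.2827  0.0981] [-0.331 -3.122 -0.   ] [-4.6  2.4  7.6] 0.159 [ 1.07  0.54 -0.84  1.64  0.43  1.17  1.48]
jaw now 77.9 turn deg [ 0.01 -0.1  -0.09] | then shift cm (tool) [-0.06 -0.01  0.11] | world cm [ 0.05 -0.03 -0.11]
```

```bash
python3 -m jog '[[[0,0,0,0,0,0,3],[0,0,0,0,0,0,4],[0,0,0,0,0,0,5],[0,0,-4,0,0,0,5],[0,0,-5,0,0,0,5],[0,0,-5,0,0,0,5],[0,0,0,0,0,0,5],[0,0,0,0,0,0,5]]]'
python3 - <<'E'
from h import *
w=snap('wrist','w3.png')
for n,z in dict(tray=.072,collar=.13,rod_tip=.2,bottle=.072,dial_grip=.094).items():
  print(n,[(round(d['conf'],2),np.round(onz(w,d['point'],z)[:2],3).tolist(),int(d['point'][1]*640),int(d['point'][0]*480)) for d in finder.spot_point(n,'wrist')[:2]])
go([.547,-.152,.125],0)
E
```

```text
time: 9.5
position: [0.5678, -0.2833, 0.2382]
tool_rot: [0.329, 3.122, -0.002]
ft_force: [-0.5, 0.2, -0.8]
grip_width: 0.573
tray [(0.92, [0.605, -0.114], 560, 220)]
collar [(0.88, [0.603, -0.114], 613, 240)]
rod_tip []
bottle [(0.94, [0.548, -0.151], 502, 154), (0.38, [0.632, -0.159], 504, 267)]
dial_grip [(0.86, [0.564, -0.283], 323, 221)]
9.8 [ 0.5664 -0.2829  0.2353] [-3.290e-01 -3.122e+00 -2.000e-03] [ 0.7  0.8 -0.7] 0.576 [ 1.1   0.43 -0.9   1.48  0.34  1.4   1.55]
jaw now 78.0 turn deg [-5.000e-02 -1.500e-01  7.797e+01] | then shift cm (tool) [13.09 -1.94 10.73] | world cm [ -1.94  13.09 -10.73]
```

View pics/w3.png

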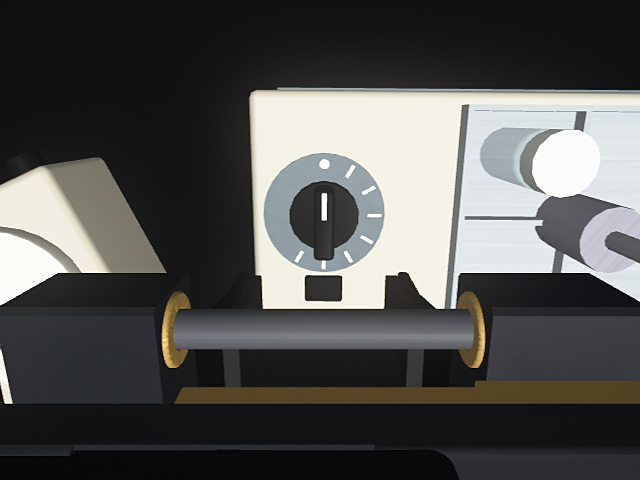

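The dial now points at the dot (pixel 324,164), so it's off. Next is the bottle: turn the jaws square to the tray diagonal so the gripper body clears the rod.

```bash
python3 -m jog '[[[0,0,-3,0,0,8.4,5.5],[0,0,0,0,0,8.4,5.5],[0,0,0,0,0,8.4,5.5],[0,0,0,0,0,8.4,5.5],[0,0,0,0,0,8.4,5.5],[0,0,0,0,0,8.4,5.5],[0,0,0,0,0,8.4,5.5],[0,0,0,0,0,8.4,5.5]]]'
python3 -m jog '[[[0,0,0,0,0,8.4,5.5],[0,0,0,0,0,8.4,5.5],[0,0,0,0,0,8.4,5.5],[0,0,0,0,0,8.4,5.5],[0,0,0,0,0,8.4,5.5],[0,0,0,0,0,8.4,5.5],[0,0,0,0,0,8.4,5.5],[0,0,0,0,0,8.0,5.5],[0,0,0,0,0,0,5.5]]]'
python3 - <<'E'
from h import *
go([.548,-.151,.124],-56)
E
```

```text
time: 10.6
position: [0.5668, -0.2829, 0.266]
tool_rot: [-2.009, -2.413, 0.0]
ft_force: [0.6, 0.9, 0.2]
grip_width: 0.631
time: 11.5
position: [0.5668, -0.2829, 0.2661]
tool_rot: [-3.004, -0.917, 0.002]
ft_force: [-0.4, -0.2, -0.4]
grip_width: 0.629
11.5 [ 0.5668 -0.2829  0.2661] [-3.004e+00 -9.170e-01  2.000e-03] [-0.4 -0.2 -0.4] 0.629 [ 0.84  0.32 -0.54  1.45  0.16  1.42 -0.67]
jaw now -56.0 turn deg [-0.06  0.05 -0.04] | then shift cm (tool) [  5.82 -11.99  13.91] | world cm [ -1.88  13.19 -13.91]
```

```bash
python3 -m jog '[[[1.94,-4.0,0,0,0,0,5.8],[1.94,-4.0,0,0,0,0,5.8],[1.94,-4.0,0,0,0,0,5.8],[0,0,4,0,0,0,5.8],[0,0,4,0,0,0,5.8],[0,0,3,0,0,0,5.8],[0,0,2.9,0,0,0,5.8],[0,0,0,0,0,0,5.8]]]' 15
python3 -m jog '[[[0,0,0,0,0,0,3],[0,0,0,0,0,0,3],[0,0,0,0,0,0,3],[0,0,0,0,0,0,3],[0,0,0,0,0,0,3],[0,0,0,0,0,0,3],[0,0,0,0,0,0,3],[0,0,0,0,0,0,3]]]' 20
python3 -m jog '[[[0,0,-2,0,0,0,3],[0,0,-4,0,0,0,3],[0,0,-4,0,0,0,3],[0,0,-4,0,0,0,3],[0,0,-4,0,0,0,3],[0,0,0,0,0,0,3]]]'
python3 - <<'E'
from h import *
for c in('scene','side'):
  im=snap(c)
  print(c,[(round(d['conf'],2),np.round(onz(im,d['point'],.003)[:2],3).tolist()) for d in finder.spot_point('steel_tray_in',c)[:2]])
  for n in('jar0',):
    for d in finder.spot_point(n,c):
      if d['conf']>.3: print(n,c,round(d['conf'],2),np.round(onz(im,d['point'],0)[:2],3))
  if c=='side':
    print('bot',[(round(d['conf'],2),np.round(onz(im,d['point'],.24)[:2],3).tolist()) for d in finder.spot_point('bottle',c)[:2]])
go([.417,.307,.20])
E
```

```text
time: 12.3
position: [0.5449, -0.1502, 0.1234]
tool_rot: [-2.998, -0.921, 0.011]
ft_force: [-0.3, 1.0, 0.2]
grip_width: 0.667
time: 13.1
position: [0.5491, -0.1511, 0.1295]
tool_rot: [3.003, 0.918, 0.003]
ft_force: [-1.3, 1.2, 6.1]
grip_width: 0.406
time: 13.7
position: [0.5509, -0.1513, 0.3143]
tool_rot: [2.998, 0.916, 0.013]
ft_force: [0.2, 0.6, -0.3]
grip_width: 0.406
scene [(0.62, [0.409, 0.311]), (0.54, [0.759, 0.177])]
jar0 scene 0.87 [0.556 0.297]
jar0 scene 0.87 [0.653 0.204]
jar0 scene 0.86 [0.548 0.186]
jar0 scene 0.83 [0.509 0.46 ]
jar0 scene 0.81 [0.618 0.113]
side [(0.74, [0.413, 0.303])]
jar0 side 0.76 [0.554 0.185]
jar0 side 0.64 [0.619 0.117]
jar0 side 0.64 [0.517 0.461]
jar0 side 0.57 [0.555 0.293]
jar0 side 0.55 [0.654 0.194]
bot [(0.44, [0.554, -0.162])]
14.05 [ 0.5476 -0.151   0.3063] [-3.003 -0.917  0.004] [-0.6 -0.7 -0.5] 0.413 [ 0.77  0.17 -0.61  1.54  0.1   1.46 -0.83]
jaw now -56.0 turn deg [-0.12  0.1   0.  ] | then shift cm (tool) [ 14.76 -45.28  10.33] | world cm [-13.06  45.8  -10.33]
```

```bash
python3 -m jog '[[[1.5,-4.53,0,0,0,0,3],[1.5,-4.53,0,0,0,0,3],[1.5,-4.53,0,0,0,0,3],[1.5,-4.53,0,0,0,0,3],[1.5,-4.53,0,0,0,0,3],[1.5,-4.53,0,0,0,0,3],[1.5,-4.53,0,0,0,0,3],[1.5,-4.53,0,0,0,0,3],[1.4,-4.53,0,0,0,0,3],[1.4,-4.53,0,0,0,0,3],[0,0,0,0,0,0,3],[0,0,0,0,0,0,3]]]'
python3 -m jog '[[[0,0,5,0,0,0,3],[0,0,5,0,0,0,3],[0,0,5,0,0,0,3],[0,0,0,0,0,0,3],[0,0,0,0,0,0,3]]]'
python3 - <<'E'
from h import *
go([.415,.306,.0565])
w=snap('wrist','w4.png')
for n,z in dict(steel_tray_in=.003,plate=.0,plate_handle=.03,jar0=.0,bottle=.09).items():
  print(n,[(round(d['conf'],2),np.round(onz(w,d['point'],z)[:2],3).tolist(),int(d['point'][1]*640),int(d['point'][0]*480)) for d in finder.spot_point(n,'wrist')[:3]])
E
```

```text
time: 15.25
position: [0.4168, 0.3083, 0.3072]
tool_rot: [-3.003, -0.923, 0.002]
ft_force: [0.2, -0.2, -0.3]
grip_width: 0.41
time: 15.75
position: [0.4184, 0.3061, 0.1581]
tool_rot: [3.005, 0.915, -0.002]
ft_force: [-0.3, 0.3, -0.1]
grip_width: 0.412
15.75 [0.4184 0.3061 0.1581] [ 3.005e+00  9.150e-01 -2.000e-03] [-0.3  0.3 -0.1] 0.412 [ 0.25  0.23 -1.03  1.86  0.21  1.18 -1.83]
jaw now -56.1 turn deg [-0.02  0.09  0.  ] | then shift cm (tool) [-0.29 -0.18  9.86] | world cm [-0.34 -0.01 -9.86]
steel_tray_in [(0.6, [0.411, 0.306], 316, 229)]
plate []
plate_handle []
jar0 [(0.78, [0.552, 0.299], 445, 59)]
bottle [(0.86, [0.413, 0.304], 320, 270)]
```

View pics/w4.png

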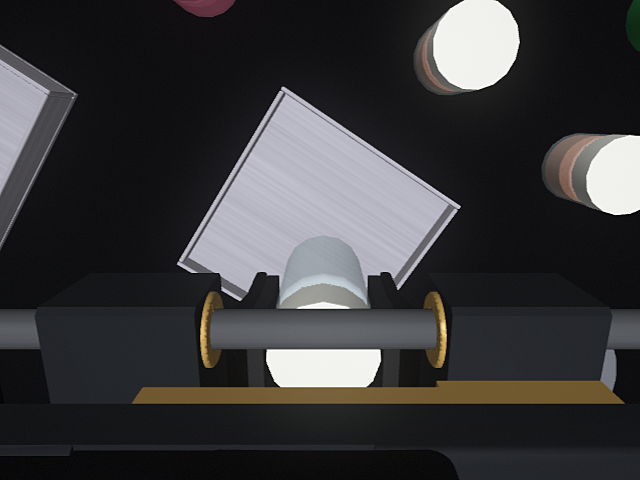

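The bottle hangs upright in the jaws (pixel 322,290) over the steel tray. Now I'll lower it.

```bash
python3 -m jog '[[[-0.3,-0.2,4,0,0,0,3],[0,0,4,0,0,0,3],[0,0,1.2,0,0,0,3],[0,0,0.2,0,0,0,3],[0,0,0.1,0,0,0,3],[0,0,0.1,0,0,0,3],[0,0,0.1,0,0,0,3],[0,0,0,0,0,0,3]]]'
```

```text
time: 16.85
position: [0.4149, 0.3076, 0.0617]
tool_rot: [3.005, 0.917, 0.002]
ft_force: [-0.0, -0.2, -1.5]
grip_width: 0.406
```

```bash
for i in 1 2 3; do python3 -m jog '[[[0,0,0.1,0,0,0,3],[0,0,0,0,0,0,3]]]' | egrep 'pos|force'; done
```

```text
position: [0.4147, 0.3075, 0.0604]
ft_force: [-0.4, -0.1, 2.6]
position: [0.4148, 0.3076, 0.0604]
ft_force: [-2.6, -1.9, 12.3]
position: [0.4149, 0.3078, 0.0603]
ft_force: [-3.8, -5.0, 20.9]
```

```bash
python3 -m jog '[[[0,0,-0.2,0,0,0,3],[0,0,0,0,0,0,4],[0,0,0,0,0,0,5],[0,0,0,0,0,0,6],[0,0,0,0,0,0,6],[0,0,-4,0,0,0,6],[0,0,-4,0,0,0,6],[0,0,-5,0,0,0,6],[0,0,0,0,0,0,6],[0,0,0,0,0,0,6]]]'
python3 - <<'E'
from h import *
im=snap('side')
print([(round(d['conf'],2),np.round(onz(im,d['point'],.003)[:2],3).tolist()) for d in finder.spot_point('bottle','side')[:2]])
im=snap('scene')
for d in finder.trace('jar0','scene'):
  r,c=d['point'];m=d['region']; print(round(d['conf'],2),np.round(onz(im,d['point'],.03)[:2],3),np.median(im['frame'][m],0))
for d in finder.spot_point('jar0','scene'): print(round(d['conf'],2),np.round(onz(im,d['point'],0)[:2],3))
go([.553,.299,.034],-30)
E
```

```text
time: 18.45
position: [0.415, 0.3076, 0.1909]
tool_rot: [3.004, 0.917, 0.004]
ft_force: [0.5, 0.2, -0.4]
grip_width: 0.688
[(0.57, [0.414, 0.299])]
0.81 [0.619 0.115] [ 66. 196. 193.]
0.74 [0.557 0.297] [252. 253. 252.]
0.72 [0.503 0.451] [251. 174. 213.]
0.7 [0.547 0.187] [252. 253. 252.]
0.59 [0.647 0.206] [ 71. 189.  94.]
0.88 [0.509 0.453]
0.85 [0.556 0.298]
0.83 [0.619 0.12 ]
0.76 [0.551 0.18 ]
0.6 [0.649 0.202]
18.7 [0.4135 0.3068 0.1885] [ 3.004  0.918 -0.004] [-0.3 -0.7  0.4] 0.696 [ 0.29  0.19 -1.06  1.83  0.17  1.23 -1.8 ]
jaw now -56.0 turn deg [ -0.07   0.14 -26.02] | then shift cm (tool) [ 6.3  12.47 15.15] | world cm [ 13.95  -0.78 -15.15]
```

```bash
python3 -m jog '[[[0,0,0,0,0,-8.1,6.5],[0,0,0,0,0,-8.1,6.5],[0,0,0,0,0,-8.1,6.5],[0,0,0,0,0,-8.1,6.5],[0,0,0,0,0,-8.1,6.5],[0,0,0,0,0,-8.1,6.5],[0,0,0,0,0,-8.1,6.5],[0,0,0,0,0,-8.1,6.5],[0,0,0,0,0,-8.1,6.5],[0,0,0,0,0,-8.1,6.5],[0,0,0,0,0,-8.1,6.5],[0,0,0,0,0,0,6.5]]]'
python3 -m jog '[[[-2.75,3.76,0,0,0,0,7.2],[-2.75,3.76,0,0,0,0,7.2],[-2.75,3.76,0,0,0,0,7.2],[0,0,2.5,0,0,0,7.2],[0,0,0,0,0,0,7.2],[0,0,0,0,0,0,7.2]]]'
python3 - <<'E'
from h import *
w=snap('wrist','w5.png')
for d in finder.trace('jar0','wrist'):
  m=d['region'].astype(np.uint8); print('tr',round(d['conf'],2),np.median(w['frame'][m>0],0),np.int32(np.array(d['point'])*[480,640]))
for d in finder.spot_point('jar0','wrist'): print(round(d['conf'],2),np.round(onz(w,d['point'],0)[:2],4))
go([.555,.298,.038],33)
E
```

```text
time: 19.9
position: [0.4138, 0.3071, 0.189]
tool_rot: [-1.495, -2.761, 0.002]
ft_force: [-0.8, -0.2, -0.1]
grip_width: 0.747
time: 20.5
position: [0.5523, 0.3003, 0.1642]
tool_rot: [-1.497, -2.76, 0.003]
ft_force: [-0.7, 0.6, -0.1]
grip_width: 0.83
tr 0.92 [253. 254. 253.] [375 231]
tr 0.77 [123.  65.  83.] [ 10 393]
tr 0.76 [254. 254. 253.] [235 325]
0.79 [0.5535 0.2988]
0.76 [0.644  0.2007]
0.68 [0.5424 0.182 ]
20.65 [0.5531 0.3006 0.1662] [1.496e+00 2.761e+00 1.000e-03] [-1.  -0.6  0.1] 0.831 [ 0.27  0.57 -1.11  1.58  0.52  1.32 -0.32]
jaw now 33.1 turn deg [0.07 0.04 0.12] | then shift cm (tool) [-3.200e-01  1.000e-02  1.252e+01] | world cm [  0.19  -0.26 -12.52]
```

```bash
python3 -m jog '[[[-0.25,0,4,0,0,0,7.2],[0,0,4,0,0,0,7.2],[0,0,4.5,0,0,0,7.2],[0,0,0,0,0,0,7.2],[0,0,0,0,0,0,4],[0,0,0,0,0,0,4],[0,0,0,0,0,0,4],[0,0,0,0,0,0,4],[0,0,0,0,0,0,4],[0,0,0,0,0,0,4],[0,0,0,0,0,0,4],[0,0,0,0,0,0,4]]]' 20
python3 -m jog '[[[0,0,-3,0,0,0,4],[0,0,-5,0,0,0,4],[0,0,-5,0,0,0,4],[0,0,-5,0,0,0,4],[0,0,-2,0,0,0,4],[0,0,0,0,0,0,4]]]'
python3 - <<'E'
from h import *
t=np.array([.604,-.113]);c,s=np.cos(np.radians(-12)),np.sin(np.radians(-12));M=np.array([[c,-s],[s,c]])
for i,l in enumerate([(-1,-1),(-1,1),(1,-1),(1,1)]): print(i,np.round(t+M@np.array(l)*.039,4), 'out',np.round(t+M@np.array(l)*.042,4))
go(list(t+M@[-.042,.042])+[.21],33)
E
```

```text
time: 21.85
position: [0.556, 0.2981, 0.0416]
tool_rot: [1.497, 2.76, 0.002]
ft_force: [-1.5, -1.8, 6.3]
grip_width: 0.522
time: 22.45
position: [0.5563, 0.2992, 0.244]
tool_rot: [1.496, 2.758, 0.008]
ft_force: [0.0, 0.4, -1.3]
grip_width: 0.523
0 [ 0.5577 -0.143 ] out [ 0.5542 -0.1453]
1 [ 0.574  -0.0667] out [ 0.5717 -0.0632]
2 [ 0.634  -0.1593] out [ 0.6363 -0.1628]
3 [ 0.6503 -0.083 ] out [ 0.6538 -0.0807]
22.45 [0.5563 0.2992 0.244 ] [1.496 2.758 0.008] [ 0.   0.4 -1.3] 0.523 [ 0.29  0.51 -1.15  1.48  0.47  1.44 -0.28]
jaw now 33.1 turn deg [0.37 0.05 0.07] | then shift cm (tool) [-31.23 -18.45   3.1 ] | world cm [  1.53 -36.24  -3.1 ]
```

```bash
python3 -m jog '[[[-3.9,-2.3,0,0,0,0,4],[-3.9,-2.3,0,0,0,0,4],[-3.9,-2.3,0,0,0,0,4],[-3.9,-2.3,0,0,0,0,4],[-3.9,-2.3,0,0,0,0,4],[-3.9,-2.3,0,0,0,0,4],[-3.9,-2.3,0,0,0,0,4],[-3.9,-2.3,0,0,0,0,4],[0,0,4,0,0,0,4],[0,0,0,0,0,0,4],[0,0,0,0,0,0,4]]]'
python3 - <<'E'
from h import *
go([.5717,-.0632,.110],33)
w=snap('wrist','w6.png')
for n,z in dict(tray=.072,collar=.13,pocket1=.072,rod_tip=.2).items():
  print(n,[(round(d['conf'],2),np.round(onz(w,d['point'],z)[:2],3).tolist(),int(d['point'][1]*640),int(d['point'][0]*480)) for d in finder.spot_point(n,'wrist')[:4]])
E
```

```text
time: 23.55
position: [0.5701, -0.0632, 0.1988]
tool_rot: [-1.494, -2.76, 0.0]
ft_force: [0.9, 0.1, -1.0]
grip_width: 0.523
23.55 [ 0.5701 -0.0632  0.1988] [-1.494 -2.76   0.   ] [ 0.9  0.1 -1. ] 0.523 [ 1.02  0.42 -1.18  1.68  0.4   1.32  0.34]
jaw now 33.2 turn deg [-0.1  -0.16  0.15] | then shift cm (tool) [-0.09  0.14  8.58] | world cm [ 0.16 -0.   -8.58]
tray []
collar []
pocket1 [(0.87, [0.571, -0.066], 324, 238)]
rod_tip []
```

View pics/w6.png

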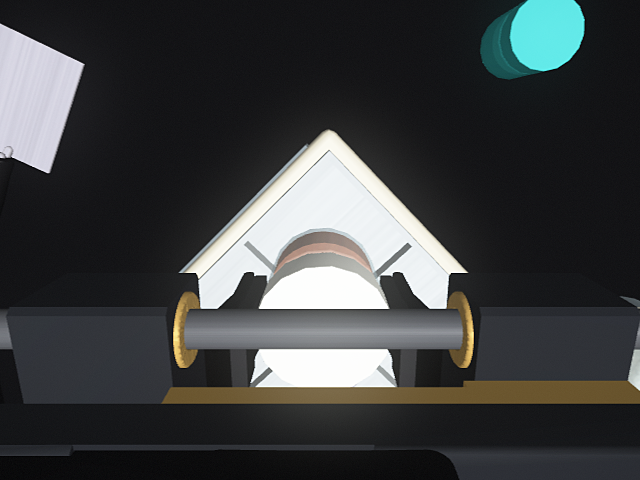

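The jar hangs over the +y front pocket: tray corner at (329,130), jar at (322,320), symmetric. Lowering it.

```bash
python3 -m jog '[[[0,0.1,4,0,0,0,4],[0,0,3.5,0,0,0,4],[0,0,0.5,0,0,0,4],[0,0,0.3,0,0,0,4],[0,0,0,0,0,0,4],[0,0,0,0,0,0,4]]]'
for i in 1 2 3 ; do python3 -m jog '[[[0,0,0.1,0,0,0,4],[0,0,0,0,0,0,4]]]' | egrep 'pos|force'; done
```

```text
time: 24.4
position: [0.5734, -0.0635, 0.1189]
tool_rot: [1.496, 2.759, 0.001]
ft_force: [0.3, 0.5, -0.2]
grip_width: 0.522
position: [0.5725, -0.0638, 0.1167]
ft_force: [0.0, 0.3, -1.1]
position: [0.572, -0.0638, 0.1149]
ft_force: [-0.6, 0.5, -1.4]
position: [0.5719, -0.0637, 0.1137]
ft_force: [-0.2, -0.6, -0.9]
```

```bash
for i in 1 2 ; do python3 -m jog '[[[0,0,0.1,0,0,0,4],[0,0,0,0,0,0,4]]]' | egrep 'pos|force'; done
```

```text
position: [0.5721, -0.0636, 0.1137]
ft_force: [-2.4, -0.8, 4.5]
position: [0.5721, -0.0637, 0.1136]
ft_force: [-5.2, -0.5, 12.3]
```

```bash
python3 -m jog '[[[0,0,-0.1,0,0,0,4.5],[0,0,0,0,0,0,5.2],[0,0,0,0,0,0,5.8],[0,0,0,0,0,0,6.2],[0,0,0,0,0,0,6.2],[0,0,-4,0,0,0,6.2],[0,0,-4,0,0,0,6.2],[0,0,-3,0,0,0,6.2],[0,0,0,0,0,0,6.2],[0,0,0,0,0,0,6.2]]]'
python3 - <<'E'
from h import *
for c in('scene','side'):
  im=snap(c,c+'7.png')
  for d in finder.trace('jar0',c): print(c,round(d['conf'],2),np.round(onz(im,d['point'],.03)[:2],3),np.median(im['frame'][d['region']],0))
  for d in finder.spot_point('jar0',c): print(c,'spot',round(d['conf'],2),np.round(onz(im,d['point'],0)[:2],3),np.round(onz(im,d['point'],.072)[:2],3))
go([.550,.183,.13],33)
E
```

```text
time: 26.4
position: [0.5723, -0.0638, 0.2231]
tool_rot: [1.497, 2.761, -0.0]
ft_force: [-0.3, 0.3, -0.6]
grip_width: 0.709
scene 0.9 [ 0.553 -0.121] [226. 232. 231.]
scene 0.76 [0.62  0.115] [ 71. 204. 203.]
scene 0.75 [0.65  0.204] [ 71. 189.  94.]
scene 0.7 [ 0.556 -0.357] [31. 32. 34.]
scene 0.65 [0.545 0.184] [253. 253. 252.]
scene 0.6 [0.506 0.455] [251. 174. 214.]
scene spot 0.94 [ 0.552 -0.121] [ 0.574 -0.067]
scene spot 0.89 [0.508 0.456] [0.533 0.465]
scene spot 0.83 [0.618 0.115] [0.635 0.151]
scene spot 0.68 [0.646 0.209] [0.661 0.237]
scene spot 0.65 [0.548 0.185] [0.57  0.215]
side 0.95 [ 0.62  -0.125] [220. 221. 215.]
side 0.8 [0.612 0.118] [  0. 142. 139.]
side 0.78 [0.549 0.19 ] [214. 198. 188.]
side 0.65 [0.509 0.457] [245.5 132.5 174. ]
side 0.58 [0.645 0.201] [ 19. 129.  44.]
side 0.33 [ 0.59  -0.183] [214. 216. 204.]
side spot 0.93 [0.551 0.188] [0.508 0.226]
side spot 0.87 [ 0.616 -0.118] [ 0.569 -0.058]
side spot 0.86 [0.618 0.109] [0.571 0.153]
side spot 0.57 [0.648 0.206] [0.599 0.242]
side spot 0.55 [0.511 0.457] [0.471 0.476]
side spot 0.38 [0.416 0.298] [0.383 0.328]
side spot 0.26 [0.417 0.304] [0.383 0.334]
26.7 [ 0.5716 -0.0637  0.2219] [-1.496e+00 -2.760e+00  1.000e-03] [ 0.9 -0.5  0.6] 0.713 [ 1.03  0.4  -1.2   1.64  0.38  1.36  0.35]
jaw now 33.1 turn deg [-0.07 -0.08  0.08] | then shift cm (tool) [21.86 11.63  8.89] | world cm [-2.16 24.67 -8.89]
```

View pics/side7.png

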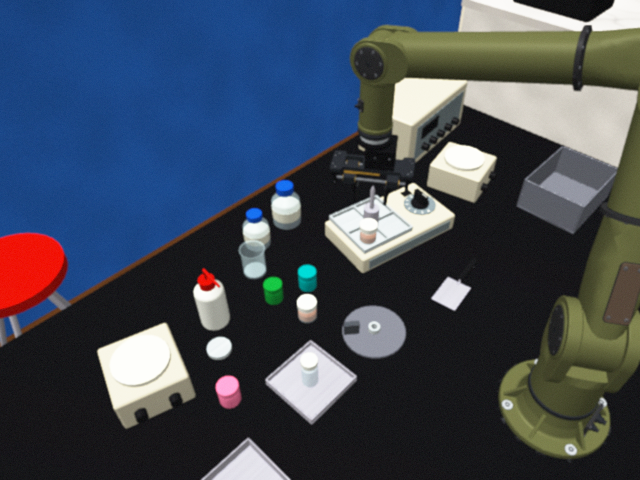

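The side view shows the bottle standing in the steel tray (309,370), the first jar upright in its pocket (369,232), and the second jar unmoved at (307,308).

```bash
python3 -m jog '[[[3.64,1.95,0,0,0,0,7.2],[3.64,1.95,0,0,0,0,7.2],[3.64,1.95,0,0,0,0,7.2],[3.64,1.95,0,0,0,0,7.2],[3.64,1.95,0,0,0,0,7.2],[3.66,1.9,0,0,0,0,7.2],[0,0,5,0,0,0,7.2],[0,0,0,0,0,0,7.2],[0,0,0,0,0,0,7.2]]]'
python3 - <<'E'
from h import *
w=snap('wrist')
for d in finder.trace('jar0','wrist'):
  print('tr',round(d['conf'],2),np.median(w['frame'][d['region']],0),np.int32(np.array(d['point'])*[480,640]))
for d in finder.spot_point('jar0','wrist'): print(round(d['conf'],2),np.round(onz(w,d['point'],0)[:2],4))
go([.550,.184,.038],33)
E
```

```text
time: 27.6
position: [0.55, 0.1824, 0.1723]
tool_rot: [-1.497, -2.76, 0.003]
ft_force: [0.3, -0.0, -0.3]
grip_width: 0.829
tr 0.86 [255. 255. 255.] [226 322]
tr 0.73 [ 91. 227. 119.] [272 461]
tr 0.59 [ 91. 238. 237.] [366 350]
0.89 [0.5452 0.1819]
0.73 [0.6454 0.2005]
0.39 [0.6962 0.3426]
27.75 [0.5517 0.1826 0.1745] [1.499e+00 2.759e+00 2.000e-03] [-0.1  0.4 -0.3] 0.827 [ 0.57  0.46 -1.17  1.69  0.44  1.29 -0.12]
jaw now 33.0 turn deg [ 0.12  0.04 -0.04] | then shift cm (tool) [ 0.21 -0.07 13.35] | world cm [ -0.17   0.14 -13.35]
```

```bash
python3 -m jog '[[[0.2,-0.2,4,0,0,0,7.2],[0,0,4,0,0,0,7.2],[0,0,4.5,0,0,0,7.2],[0,0,0.8,0,0,0,7.2],[0,0,0,0,0,0,4],[0,0,0,0,0,0,4],[0,0,0,0,0,0,4],[0,0,0,0,0,0,4],[0,0,0,0,0,0,4],[0,0,0,0,0,0,4],[0,0,0,0,0,0,4],[0,0,0,0,0,0,4]]]' 20
python3 -m jog '[[[0,0,-3,0,0,0,4],[0,0,-5,0,0,0,4],[0,0,-5,0,0,0,4],[0,0,-5,0,0,0,4],[0,0,-5,0,0,0,4],[0,0,0,0,0,0,4]]]'
python3 - <<'E'
from h import *
go([.6363,-.1628,.21],33)
go([.6538,-.0807,.21],-57)
E
```

```text
time: 28.95
position: [0.5487, 0.184, 0.0416]
tool_rot: [1.496, 2.76, 0.002]
ft_force: [-1.4, -0.6, 6.7]
grip_width: 0.526
time: 29.55
position: [0.5502, 0.1862, 0.2772]
tool_rot: [1.493, 2.755, 0.013]
ft_force: [1.4, 0.0, -0.3]
grip_width: 0.521
29.55 [0.5502 0.1862 0.2772] [1.493 2.755 0.013] [ 1.4  0.  -0.3] 0.521 [ 0.61  0.38 -1.23  1.56  0.36  1.45 -0.06]
jaw now 33.1 turn deg [0.63 0.2  0.08] | then shift cm (tool) [-33.96 -11.79   6.42] | world cm [  8.61 -34.9   -6.42]
29.55 [0.5502 0.1862 0.2772] [1.493 2.755 0.013] [ 1.4  0.  -0.3] 0.521 [ 0.61  0.38 -1.23  1.56  0.36  1.45 -0.06]
jaw now 33.1 turn deg [  0.34   0.65 -89.92] | then shift cm (tool) [  5.85 -28.02   6.42] | world cm [ 10.36 -26.69  -6.42]
```

```bash
python3 -m jog '[[[-3.77,-1.31,0,0,0,0,4],[-3.77,-1.31,0,0,0,0,4],[-3.77,-1.31,0,0,0,0,4],[-3.77,-1.31,0,0,0,0,4],[-3.77,-1.31,0,0,0,0,4],[-3.77,-1.31,0,0,0,0,4],[-3.77,-1.31,0,0,0,0,4],[-3.77,-1.31,0,0,0,0,4],[-3.77,-1.31,0,0,0,0,4],[0,0,0,0,0,0,4],[0,0,0,0,0,0,4]]]'
python3 - <<'E'
from h import *
go([.6363,-.1628,.110],33)
E
```

```text
time: 30.65
position: [0.6336, -0.166, 0.2687]
tool_rot: [-1.5, -2.758, -0.001]
ft_force: [-0.1, 1.5, 0.5]
grip_width: 0.525
30.65 [ 0.6336 -0.166   0.2687] [-1.500e+00 -2.758e+00 -1.000e-03] [-0.1  1.5  0.5] 0.525 [ 0.97  0.54 -1.11  1.37  0.48  1.52  0.47]
jaw now 32.9 turn deg [-0.03 -0.11 -0.06] | then shift cm (tool) [ 0.13  0.4  15.57] | world cm [  0.27   0.32 -15.57]
```

```bash
python3 -m jog '[[[0.1,0.4,4,0,0,0,4],[0,0,4,0,0,0,4],[0,0,4,0,0,0,4],[0,0,2.5,0,0,0,4],[0,0,0,0,0,0,4],[0,0,0,0,0,0,4]]]'
for i in 1 2 3 ; do python3 -m jog '[[[0,0,0.2,0,0,0,4],[0,0,0,0,0,0,4]]]' | egrep 'pos|force'; done
```

```text
time: 31.25
position: [0.6369, -0.1603, 0.1257]
tool_rot: [-1.494, -2.763, -0.001]
ft_force: [0.2, -1.1, -0.0]
grip_width: 0.526
position: [0.6378, -0.1616, 0.1248]
ft_force: [0.7, 0.1, -0.9]
position: [0.637, -0.1621, 0.1214]
ft_force: [-0.6, 0.1, -0.6]
position: [0.6367, -0.162, 0.1187]
ft_force: [0.0, 0.6, 0.1]
```

```bash
python3 -m jog '[[[0,0,0.2,0,0,0,4],[0,0,0.1,0,0,0,4],[0,0,0,0,0,0,4],[0,0,0,0,0,0,4]]]' | egrep 'pos|force'; for i in 1 2 3; do python3 -m jog '[[[0,0,0.1,0,0,0,4],[0,0,0,0,0,0,4]]]' | egrep 'pos|force'; done
```

```text
position: [0.6368, -0.1619, 0.1159]
ft_force: [-0.1, -0.2, -0.5]
position: [0.6367, -0.1619, 0.1148]
ft_force: [0.4, -0.5, 0.1]
position: [0.6367, -0.162, 0.1138]
ft_force: [-0.2, 0.8, -0.6]
position: [0.6368, -0.1619, 0.1137]
ft_force: [-2.0, -0.0, 4.8]
```

```bash
python3 -m jog '[[[0,0,-0.1,0,0,0,4.5],[0,0,0,0,0,0,5.2],[0,0,0,0,0,0,5.8],[0,0,0,0,0,0,6.2],[0,0,0,0,0,0,6.2],[0,0,-4,0,0,0,6.2],[0,0,-5,0,0,0,6.2],[0,0,-5,0,0,0,6.2],[0,0,-3,0,0,0,6.2],[0,0,0,0,0,0,6.2]]]'
python3 -m jog '[[[0,0,0,0,0,7.9,6],[0,0,0,0,0,7.9,6],[0,0,0,0,0,7.9,6],[0,0,0,0,0,7.9,6],[0,0,0,0,0,7.9,6],[0,0,0,0,0,7.9,6],[0,0,0,0,0,7.9,6],[0,0,0,0,0,7.9,6],[0,0,0,0,0,7.9,6],[0,0,0,0,0,7.9,6]]]'
python3 -m jog '[[[0.59,-4.33,0,0,0,0,6],[0.59,-4.33,0,0,0,0,6],[0.59,-4.33,0,0,0,0,6],[0.59,-4.33,0,0,0,0,6],[0.59,-4.33,0,0,0,0,6],[0.59,-4.33,0,0,0,0,6],[0.59,-4.33,0,0,0,0,6],[0.59,-4.33,0,0,0,0,6],[0,0,3,0,0,0,6],[0,0,0,0,0,0,6],[0,0,0,0,0,0,6]]]'
python3 - <<'E'
from h import *
w=snap('wrist','w8.png')
for n,z in dict(plate=0,plate_handle=.03).items():
  print(n,[(round(d['conf'],2),np.round(onz(w,d['point'],z)[:2],4).tolist(),int(d['point'][1]*640),int(d['point'][0]*480)) for d in finder.spot_point(n,'wrist')[:3]])
for c in('scene','side'):
  im=snap(c,c+'8.png')
  for d in finder.spot_point('jar0',c): print(c,'spot',round(d['conf'],2),np.round(onz(im,d['point'],0)[:2],3),np.round(onz(im,d['point'],.072)[:2],3))
st()
E
```

```text
time: 33.85
position: [0.6391, -0.1612, 0.2896]
tool_rot: [1.493, 2.755, 0.004]
ft_force: [0.2, 0.9, -0.2]
grip_width: 0.715
time: 34.85
position: [0.6363, -0.162, 0.2825]
tool_rot: [-2.915, -1.17, 0.002]
ft_force: [-0.6, -0.6, 1.5]
grip_width: 0.693
time: 35.95
position: [0.4294, 0.1188, 0.2535]
tool_rot: [-2.912, -1.177, 0.002]
ft_force: [-0.3, -0.0, 0.3]
grip_width: 0.689
plate [(0.81, [0.3969, 0.1087], 307, 229)]
plate_handle [(0.94, [0.4309, 0.1518], 296, 175)]
scene spot 0.87 [ 0.611 -0.234] [ 0.628 -0.171]
scene spot 0.78 [ 0.556 -0.105] [ 0.577 -0.052]
scene spot 0.63 [0.616 0.117] [0.633 0.153]
scene spot 0.61 [0.511 0.454] [0.536 0.463]
scene spot 0.59 [0.65  0.208] [0.664 0.237]
side spot 0.96 [0.643 0.203] [0.594 0.24 ]
side spot 0.76 [0.516 0.453] [0.476 0.472]
side spot 0.67 [0.628 0.118] [0.58  0.161]
36.3 [0.4302 0.1195 0.2543] [-2.912e+00 -1.177e+00 -1.000e-03] [0.  0.3 0.5] 0.689 [ 0.85 -0.18 -1.05  1.88 -0.16  1.35 -0.96]
```

View pics/w8.png

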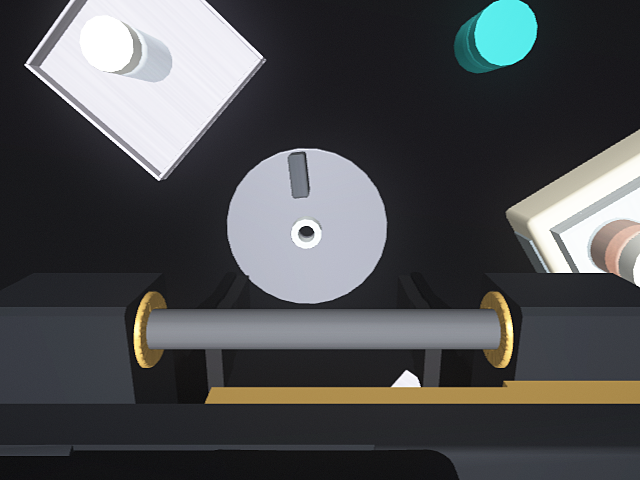

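View pics/scene8.png

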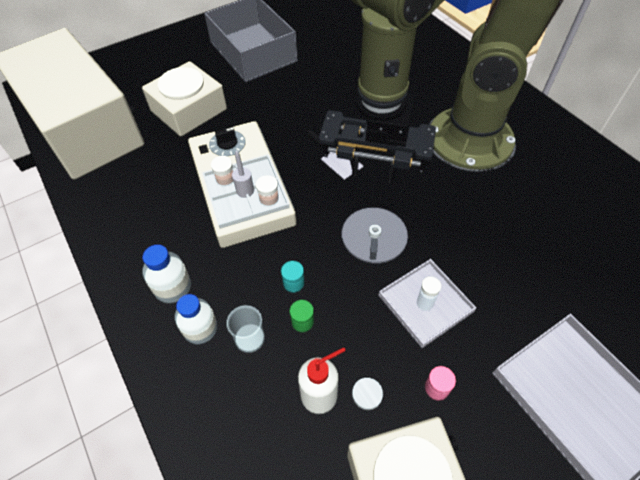

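Both jars stand in the tray (scene 222,170 and 267,190) and the dial is at the off side. In the wrist view the plate's boss is at (306,232) and its handle at (299,175). Now I'll measure the plate and check the jar in pocket 1 more closely.

Run:
```python
from h import *
w=snap('wrist'); f=w['frame'].astype(int)
px=lambda u,v,z:onz(w,(v/480,u/640),z)
g=f.max(2).astype(np.uint8)
m=np.zeros_like(g);m[140:300,215:400]=(g[140:300,215:400]>90)
k=max(cv2.findContours(m,cv2.RETR_EXTERNAL,cv2.CHAIN_APPROX_NONE)[0],key=cv2.contourArea)
h=cv2.convexHull(k); h=h[h[:,0,1]<296]
el=cv2.fitEllipse(h);print('disc',el,px(*el[0],.008))
bm=np.zeros_like(g);bm[210:255,285:330]=g[210:255,285:330]>225
ys,xs=np.nonzero(bm);e2=((xs.min()+xs.max())/2,(ys.min()+ys.max())/2);print('boss',e2,px(*e2,.024),len(xs))
hm=np.zeros_like(g);hm[148:205,280:320]=g[148:205,280:320]<130
print('handle rows'); 
for v in range(148,204,4):
  x=np.nonzero(hm[v,280:320])[0]; print(v,(x.min()+280,x.max()+280,f[v,(x.min()+x.max())//2+280].tolist()) if len(x) else None)
```

```text
disc ((306.3666076660156, 226.89761352539062), (154.96237182617188, 160.06016540527344), 98.12749481201172) [0.40071322 0.11273163 0.008     ]
boss (np.float64(305.5), np.float64(235.0)) [0.39800388 0.11040123 0.024     ] 478
handle rows
148 (np.int64(280), np.int64(319), [29, 28, 33])
152 (np.int64(280), np.int64(286), [36, 36, 41])
156 (np.int64(289), np.int64(305), [95, 99, 105])
160 (np.int64(288), np.int64(305), [116, 122, 133])
164 (np.int64(288), np.int64(306), [113, 119, 130])
168 (np.int64(289), np.int64(306), [116, 122, 133])
172 (np.int64(289), np.int64(307), [117, 123, 134])
176 (np.int64(290), np.int64(307), [118, 122, 133])
180 (np.int64(290), np.int64(307), [118, 123, 134])
184 (np.int64(291), np.int64(308), [118, 123, 133])
188 (np.int64(291), np.int64(308), [118, 123, 134])
192 (np.int64(292), np.int64(308), [118, 124, 134])
196 (np.int64(292), np.int64(307), [121, 126, 136])
200 None
```

Run:
```python
import cv2
a=cv2.imread('pics/w8.png')[140:260,240:360];b=cv2.imread('pics/scene8.png')[120:240,180:300]
cv2.imwrite('pics/c8.png',cv2.resize(cv2.hconcat([a,b]),None,fx=3.3,fy=3.3,interpolation=cv2.INTER_CUBIC))
```

```text
(no output)
```

View pics/c8.png

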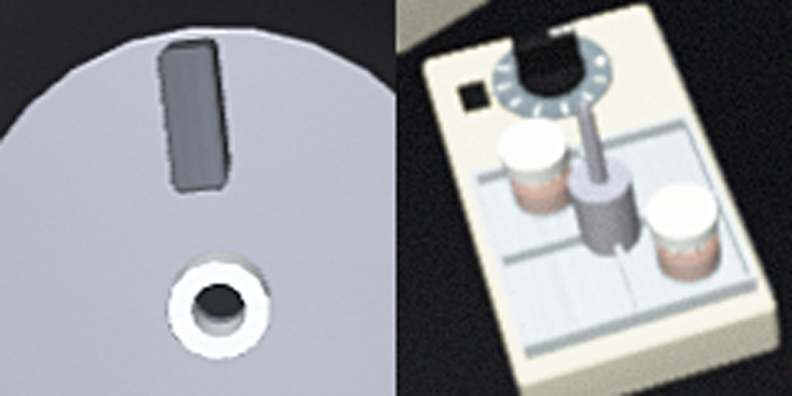

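Run:
```python
from h import *
w=snap('wrist')
px=lambda u,v,z:onz(w,(v/480,u/640),z)[:2]
a,b=px(296.4,152.7,.042),px(299.7,197,.042);d=a-b;print('handle mid',(a+b)/2,'len',np.linalg.norm(d),'az',np.degrees(np.arctan2(d[1],d[0])))
o=(px(306.4,226.9,.008)+px(306,233,.024))/2;q=(a+b)/2-o;print('o',o,'dist',np.linalg.norm(q),'az',np.degrees(np.arctan2(q[1],q[0])))
p=o+.054*q/np.linalg.norm(q);print('handle',p)
go(list(p)+[.031],np.degrees(np.arctan2(q[1],q[0]))-90)
```

```text
handle mid [0.43452094 0.15247279] len 0.03632595407755856 az 47.404927259066945
o [0.4000722  0.11206928] dist 0.05309575337571843 az 49.5485155585507
handle [0.43510762 0.15316089]
36.4 [0.43   0.1197 0.2541] [-2.912 -1.178 -0.   ] [-0.  -0.3 -0.1] 0.69 [ 0.85 -0.18 -1.05  1.88 -0.16  1.35 -0.96]
jaw now -45.9 turn deg [-0.01 -0.02 -5.5 ] | then shift cm (tool) [ 2.88 -1.79 22.01] | world cm [  0.51   3.35 -22.01]
```

```bash
python3 -m jog '[[[0,0,0,0,0,-4.4,4.5],[2.9,-1.75,0,0,0,0,4],[0,0,5,0,0,0,4],[0,0,5,0,0,0,4],[0,0,5,0,0,0,4],[0,0,3,0,0,0,4],[0,0,0,0,0,0,4],[0,0,0,0,0,0,4]]]' 50
python3 - <<'E'
from h import *
go([.4348,.1527,.031],-41.5)
E
```

```text
time: 37.2
position: [0.4361, 0.1537, 0.0746]
tool_rot: [-2.863, -1.29, -0.0]
ft_force: [-0.1, -0.2, 0.6]
grip_width: 0.464
37.2 [0.4361 0.1537 0.0746] [-2.863 -1.29  -0.   ] [-0.1 -0.2  0.6] 0.464 [ 0.69  0.25 -1.17  2.06  0.28  1.   -1.34]
jaw now -41.5 turn deg [-0.07 -0.03 -0.01] | then shift cm (tool) [-0.16 -0.04  4.06] | world cm [-0.13 -0.1  -4.06]
```

```bash
python3 -m jog '[[[-0.1,0,2,0,0,0,4],[0,0,2,0,0,0,4],[0,0,0,0,0,0,4],[0,0,0,0,0,0,0],[0,0,0,0,0,0,0],[0,0,0,0,0,0,0],[0,0,0,0,0,0,0],[0,0,0,0,0,0,0],[0,0,0,0,0,0,0],[0,0,0,0,0,0,0]]]' 55
python3 - <<'E'
from h import *
s=st();print(s['torque'])
E
```

```text
time: 38.2
position: [0.4358, 0.1525, 0.0347]
tool_rot: [2.864, 1.289, 0.001]
ft_force: [-1.0, -0.9, 6.6]
grip_width: 0.155
38.2 [0.4358 0.1525 0.0347] [2.864e+00 1.289e+00 1.000e-03] [-1.  -0.9  6.6] 0.155 [ 0.62  0.33 -1.1   2.09  0.37  0.93 -1.42]
[-0.13224231  0.20532571  0.09872527]
```

```bash
python3 -m jog '[[[0,0,-1,0,0,0,0],[0,0,-2,0,0,0,0],[0,0,-4,0,0,0,0],[0,0,-4,0,0,0,0],[0,0,-4,0,0,0,0],[0,0,-4,0,0,0,0],[0,0,-4,0,0,0,0],[0,0,-2,0,0,0,0],[0,0,0,0,0,0,0],[0,0,0,0,0,0,0],[0,0,0,0,0,0,0]]]'
python3 - <<'E'
from h import *
s=st();print(s['torque'])
w=snap('wrist','w9.png')
T=R.from_rotvec(s['tool_rot']).as_matrix()
for n in('plate','plate_handle'):
  for c,im in(('wrist',w),('scene',snap('scene')),('side',snap('side'))):
    z=s['position'][2]-.0347+(.03 if n!='plate' else 0)
    print(n,c,[(round(d['conf'],2),np.round(T.T@(onz(im,d['point'],z)-s['position']),4).tolist()) for d in finder.spot_point(n,c)[:2]])
E
```

```text
time: 39.3
position: [0.4341, 0.1523, 0.2822]
tool_rot: [-2.863, -1.29, 0.004]
ft_force: [-0.6, -0.5, -2.8]
grip_width: 0.158
39.3 [0.4341 0.1523 0.2822] [-2.863 -1.29   0.004] [-0.6 -0.5 -2.8] 0.158 [ 0.94 -0.19 -1.18  1.81 -0.17  1.41 -0.93]
[ 0.05670078 -0.08179632 -0.02646729]
plate wrist [(0.66, [-0.0585, 0.0001, 0.0348]), (0.3, [-0.0015, 0.1215, 0.0344])]
plate scene [(0.84, [-0.0554, -0.0024, 0.0348])]
plate side [(0.69, [-0.0528, 0.0049, 0.0348])]
plate_handle wrist [(0.71, [-0.0038, 0.0004, 0.0047])]
plate_handle scene [(0.96, [-0.0017, 0.0031, 0.0047]), (0.27, [0.0379, 0.2487, 0.0041])]
plate_handle side [(0.83, [0.0103, 0.0002, 0.0047])]
```

View pics/w9.png

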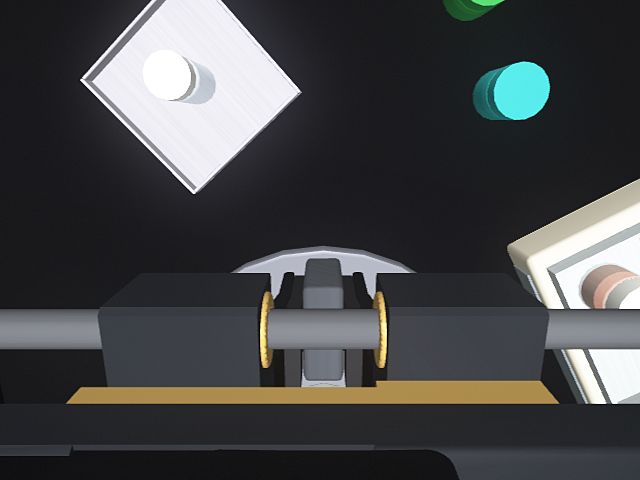

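The plate is held level. Next I'll refine the rod's position from crops of the two fixed cameras.

Run:
```python
from h import *
out=[]
for c in('scene','side'):
  im=snap(c); u,v=proj(im,[.603,-.113,.165]).astype(int); print(c,u,v,'origin',u-22,v-30, 'tip pred',proj(im,[.603,-.113,.2]),'collar',proj(im,[.603,-.113,.13]))
  for n in('rod_tip','collar'): print(n,[(round(d['conf'],2),np.round(np.array(d['point'])[::-1]*[640,480],1).tolist()) for d in finder.spot_point(n,c)[:2]])
  out.append(cv2.resize(im['frame'][v-30:v+30,u-22:u+22,::-1],None,fx=9,fy=9,interpolation=cv2.INTER_CUBIC))
cv2.imwrite('pics/c9.png',cv2.hconcat(out))
```

```text
scene 238 162 origin 216 132 tip pred [236.34053444 150.70582704] collar [241.31772794 173.37687828]
rod_tip [(0.86, [237.2, 154.8])]
collar [(0.73, [238.5, 172.8])]
side 372 197 origin 350 167 tip pred [373.72552103 187.11488899] collar [372.29353224 208.40333234]
rod_tip [(0.73, [373.8, 213.4])]
collar [(0.96, [369.4, 207.0]), (0.71, [388.6, 231.2])]
```

View pics/c9.png

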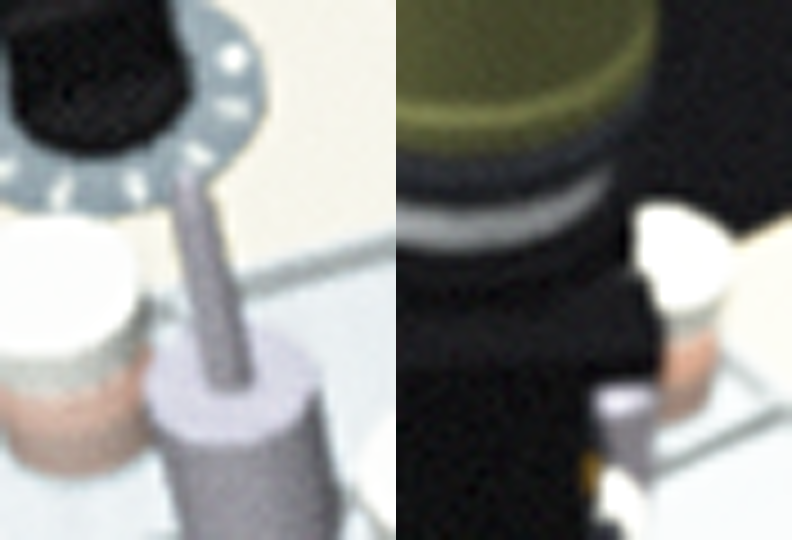

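Rod tip measured at (236.7,150.9), within half a pixel of the prediction for (.603,−.113). Moving over it.

Run:
```python
from h import *
go([.6393,-.072,.267],-41.5)
```

```text
40.15 [0.4353 0.1524 0.2839] [ 2.865  1.29  -0.   ] [ 0.7  0.5 -1.8] 0.156 [ 0.94 -0.19 -1.18  1.8  -0.17  1.41 -0.93]
jaw now -41.5 turn deg [ 0.    0.   -0.03] | then shift cm (tool) [-3.28 30.15  1.39] | world cm [ 20.4  -22.44  -1.39]
```

```bash
python3 -m jog '[[[-0.3,2.5,0,0,0,0,0],[-0.4,3.5,0,0,0,0,0],[-0.4,3.8,0,0,0,0,0],[-0.4,3.8,0,0,0,0,0],[-0.4,3.8,0,0,0,0,0],[-0.4,3.8,0,0,0,0,0],[-0.4,3.8,0,0,0,0,0],[-0.4,3.1,0,0,0,0,0],[-0.2,2.05,0,0,0,0,0],[0,0,1.4,0,0,0,0],[0,0,0,0,0,0,0],[0,0,0,0,0,0,0]]]'
python3 -m jog '[[[0,0,0,0,0,0,0],[0,0,0,0,0,0,0],[0,0,0,0,0,0,0],[0,0,0,0,0,0,0]]]'
python3 - <<'E'
from h import *
go([.6393,-.072,.267],-41.5)
s=ctrl.get_state();zb=s['position'][2]-.0347+.024
T=R.from_rotvec(s['tool_rot']).as_matrix()
hp=s['position']+T@[-.0548,0,0]; hp[2]=zb
for c in('scene','side'):
  im=snap(c,c+'10.png');u,v=proj(im,hp);print(c,'boss top pred',round(u,1),round(v,1))
  x0,y0=int(u)-25,int(v)-20;r=im['frame'][y0:y0+40,x0:x0+50].min(2)
  m=(r>215).astype(np.uint8);n,lab,stt,cen=cv2.connectedComponentsWithStats(m)
  print([(stt[i].tolist(),np.round(cen[i]+[x0,y0],1)) for i in range(1,n) if stt[i][4]>15])
  print('plate',[(round(d['conf'],2),np.round(onz(im,d['point'],zb-.024)[:2],4)) for d in finder.spot_point('plate',c)[:2]])
E
python3 - <<'E'
import cv2,numpy as np
a=cv2.imread('pics/scene10.png')[90:220,160:340];b=cv2.imread('pics/side10.png')[130:260,300:480]
cv2.imwrite('pics/c10.png',cv2.resize(cv2.vconcat([a,b]),None,fx=2.3,fy=2.3,interpolation=cv2.INTER_CUBIC))
E
```

```text
time: 41.35
position: [0.6383, -0.0712, 0.2694]
tool_rot: [-2.863, -1.291, 0.002]
ft_force: [0.2, 0.2, -2.3]
grip_width: 0.157
time: 41.75
position: [0.6391, -0.0721, 0.2704]
tool_rot: [2.864, 1.29, 0.0]
ft_force: [-0.0, -0.2, -2.8]
grip_width: 0.156
41.75 [ 0.6391 -0.0721  0.2704] [2.864 1.29  0.   ] [-0.  -0.2 -2.8] 0.156 [ 0.83  0.49 -1.07  1.4   0.43  1.49 -0.95]
jaw now -41.5 turn deg [ 0.05  0.   -0.02] | then shift cm (tool) [0.03 0.01 0.04] | world cm [ 0.02  0.01 -0.04]
scene boss top pred 231.7 129.1
[]
plate [(0.65, array([0.6549, 0.0105])), (0.58, array([ 0.5977, -0.1177]))]
side boss top pred 375.2 167.7
[]
plate [(0.7, array([ 0.6029, -0.1152])), (0.47, array([0.3083, 0.4025]))]
```

View pics/c10.png

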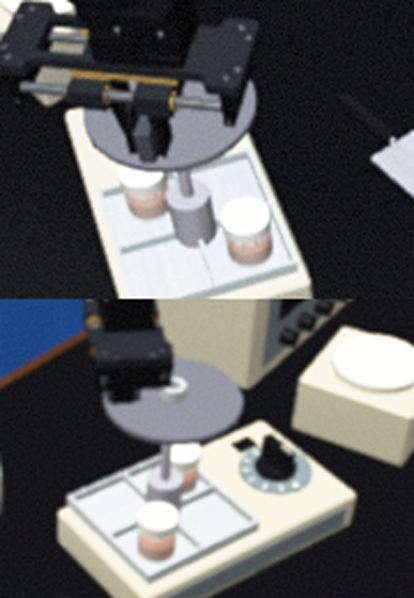

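In the side view the boss is at (375,168.5), against a prediction of (375.2,167.7), and the rod is directly below it. Lowering with force checks.

```bash
python3 -m jog '[[[0,0,1.5,0,0,0,0],[0,0,1.4,0,0,0,0],[0,0,0,0,0,0,0],[0,0,0,0,0,0,0],[0,0,0,0,0,0,0]]]' | egrep 'pos|force'
for i in 1 2 3 4; do python3 -m jog '[[[0,0,0.25,0,0,0,0],[0,0,0,0,0,0,0],[0,0,0,0,0,0,0]]]' | egrep 'pos|force'; done
```

```text
position: [0.6393, -0.0722, 0.2411]
ft_force: [0.3, -0.2, -1.3]
position: [0.6391, -0.0722, 0.2386]
ft_force: [-1.0, 0.0, -1.8]
position: [0.639, -0.0723, 0.2358]
ft_force: [0.4, 0.0, -2.3]
position: [0.639, -0.0723, 0.2333]
ft_force: [-0.5, -0.6, -2.2]
position: [0.639, -0.0723, 0.2308]
ft_force: [0.1, 0.7, -2.2]
```

```bash
for i in 1 2 3 4; do python3 -m jog '[[[0,0,0.2,0,0,0,0],[0,0,0,0,0,0,0],[0,0,0,0,0,0,0]]]' | egrep 'pos|force'; done; python3 -c "
from h import *;print(st()['torque'])"
```

```text
position: [0.639, -0.0723, 0.2289]
ft_force: [1.0, 0.6, -1.8]
position: [0.6391, -0.0722, 0.2269]
ft_force: [-0.1, 0.3, -2.1]
position: [0.6393, -0.0719, 0.225]
ft_force: [1.0, 1.2, -2.2]
position: [0.6396, -0.0716, 0.2232]
ft_force: [2.9, 2.4, -0.9]
44.85 [ 0.6396 -0.0716  0.2232] [-2.864e+00 -1.290e+00 -2.000e-03] [ 2.9  2.4 -0.9] 0.158 [ 0.83  0.52 -1.06  1.47  0.45  1.41 -0.96]
[ 0.49317782 -0.7284851   0.07588096]
```

```bash
python3 -m jog '[[[0.13,0,0,0,0,0,0],[0,0,0,0,0,0,0],[0,0,0,0,0,0,0]]]' | egrep 'pos|force'
for i in 1 2 3 ; do python3 -m jog '[[[0,0,0.2,0,0,0,0],[0,0,0,0,0,0,0],[0,0,0,0,0,0,0]]]' | egrep 'pos|force'; done
```

```text
position: [0.6398, -0.0714, 0.2228]
ft_force: [1.9, 0.8, -1.0]
position: [0.6399, -0.0712, 0.2206]
ft_force: [2.0, 1.9, -2.7]
position: [0.64, -0.0711, 0.2188]
ft_force: [2.6, 2.0, -2.0]
position: [0.64, -0.0711, 0.2168]
ft_force: [3.2, 1.5, -2.6]
```

```bash
python3 -m jog '[[[0.08,0,0,0,0,0,0],[0,0,0,0,0,0,0],[0,0,0,0,0,0,0]]]' | egrep 'pos|force'
for i in 1 2 3 4; do python3 -m jog '[[[0,0,0.25,0,0,0,0],[0,0,0.25,0,0,0,0],[0,0,0,0,0,0,0],[0,0,0,0,0,0,0]]]' | egrep 'pos|force'; done
```

```text
position: [0.6401, -0.0711, 0.2167]
ft_force: [0.5, 1.4, -0.9]
position: [0.6402, -0.071, 0.2116]
ft_force: [-0.3, 0.0, -2.3]
position: [0.6404, -0.0708, 0.2068]
ft_force: [1.3, 0.4, -2.3]
position: [0.6404, -0.0707, 0.2018]
ft_force: [0.1, 0.1, -2.2]
position: [0.6404, -0.0707, 0.1968]
ft_force: [-0.0, 0.1, -2.0]
```

```bash
for i in 1 2 3 ; do python3 -m jog '[[[0,0,0.3,0,0,0,0],[0,0,0.3,0,0,0,0],[0,0,0.25,0,0,0,0],[0,0,0,0,0,0,0],[0,0,0,0,0,0,0]]]' | egrep 'pos|force'; done
for i in 1 2 3 4; do python3 -m jog '[[[0,0,0.1,0,0,0,0],[0,0,0,0,0,0,0],[0,0,0,0,0,0,0]]]' | egrep 'pos|force'; done
```

```text
position: [0.6404, -0.0707, 0.1883]
ft_force: [0.2, -0.6, -1.7]
position: [0.6405, -0.0707, 0.1798]
ft_force: [1.1, -0.3, -2.4]
position: [0.6404, -0.0706, 0.1713]
ft_force: [-0.2, 0.1, -1.9]
position: [0.6405, -0.0707, 0.1705]
ft_force: [0.3, 0.0, -2.5]
position: [0.6404, -0.0707, 0.1694]
ft_force: [-0.7, -0.1, -2.1]
position: [0.6404, -0.0707, 0.1684]
ft_force: [0.1, 0.2, -2.2]
position: [0.6404, -0.0707, 0.1674]
ft_force: [-0.1, -0.4, -1.7]
```

```bash
for i in 1 2 3 4; do python3 -m jog '[[[0,0,0.1,0,0,0,0],[0,0,0,0,0,0,0],[0,0,0,0,0,0,0]]]' | egrep 'pos|force'; done
```

```text
position: [0.6405, -0.0707, 0.1664]
ft_force: [0.7, 0.4, -1.6]
position: [0.6404, -0.0708, 0.1654]
ft_force: [-0.2, 0.3, -1.9]
position: [0.6406, -0.0707, 0.1647]
ft_force: [-0.3, 0.7, 0.1]
position: [0.6407, -0.0706, 0.1645]
ft_force: [-1.9, 0.4, 6.0]
```

Contact at TCP z .1645, the expected height for home. Releasing and inspecting.

```bash
python3 -m jog '[[[0,0,0,0,0,0,1.6],[0,0,0,0,0,0,2],[0,0,0,0,0,0,2.6],[0,0,0,0,0,0,3.4],[0,0,0,0,0,0,4],[0,0,-2,0,0,0,4],[0,0,-3,0,0,0,4],[0,0,-4,0,0,0,4],[0,0,-4,0,0,0,4],[0,0,0,0,0,0,4]]]' 20
python3 - <<'E'
from h import *
o=[]
for c in('scene','side'):
  im=snap(c,c+'11.png')
  print('plate',c,[(round(d['conf'],2),np.round(onz(im,d['point'],.13)[:2],4)) for d in finder.spot_point('plate',c)[:2]])
  u,v=proj(im,[.603,-.1,.13]).astype(int);o.append(cv2.resize(im['frame'][v-60:v+60,u-70:u+70,::-1],(560,480),interpolation=cv2.INTER_CUBIC))
cv2.imwrite('pics/c11.png',cv2.resize(cv2.hconcat(o),(800,343)))
go([.567,-.283,.096],-12+90)
E
```

```text
time: 52.85
position: [0.6429, -0.0696, 0.2997]
tool_rot: [2.861, 1.288, 0.013]
ft_force: [0.6, -0.1, 1.0]
grip_width: 0.457
plate scene [(0.72, array([ 0.5985, -0.1142]))]
plate side [(0.89, array([ 0.6078, -0.1135]))]
53.05 [ 0.6399 -0.071   0.2921] [-2.864 -1.289  0.003] [ 0.3  0.6 -0.6] 0.454 [ 0.82  0.49 -1.08  1.37  0.43  1.54 -0.94]
jaw now -41.5 turn deg [-2.000e-02  1.200e-01  6.047e+01] | then shift cm (tool) [-2.73 22.26 19.31] | world cm [ -7.29 -21.2  -19.31]
```

View pics/c11.png

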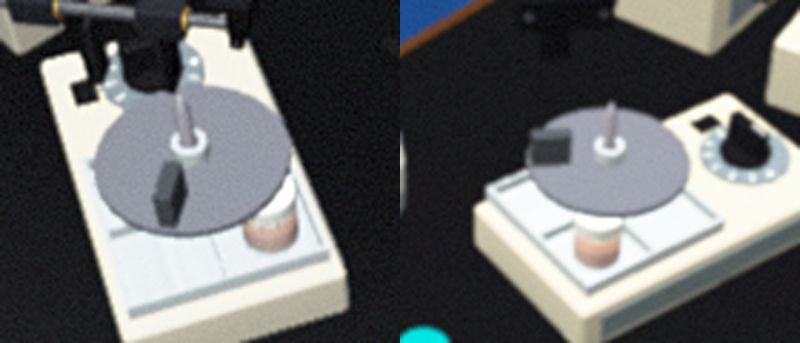

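The plate lies flat on the collar with the rod through it; jars and dial are undisturbed. Now the dial.

```bash
python3 -m jog '[[[-3.45,1.43,0,0,0,0,5],[-3.45,1.43,0,0,0,0,5],[-3.45,1.43,0,0,0,0,5],[-3.45,1.43,0,0,0,0,5],[-3.45,1.43,0,0,0,0,5],[-3.45,1.43,0,0,0,0,5],[0,0,0,0,0,-8,5],[0,0,0,0,0,-8,5],[0,0,0,0,0,-8,5],[0,0,0,0,0,-8,5],[0,0,0,0,0,-8,5],[0,0,0,0,0,-8,5]]]'
python3 -m jog '[[[0,0,0,0,0,-8,5],[0,0,0,0,0,-8,5],[0,0,0,0,0,-8,5],[0,0,0,0,0,-8,5],[0,0,0,0,0,-8,5],[0,0,0,0,0,-8,5],[0,0,0,0,0,-8,5],[0,0,0,0,0,-8,5],[0,0,0,0,0,-7.5,5],[0,0,4,0,0,0,5],[0,0,4,0,0,0,5],[0,0,0,0,0,0,5]]]'
python3 - <<'E'
from h import *
go([.567,-.283,.096],78)
w=snap('wrist','w12.png')
print([(round(d['conf'],2),np.round(onz(w,d['point'],.094)[:2],3).tolist(),int(d['point'][1]*640),int(d['point'][0]*480)) for d in finder.spot_point('dial_grip','wrist')[:3]])
E
```

```text
time: 54.25
position: [0.5667, -0.2826, 0.2916]
tool_rot: [-2.084, -2.347, 0.001]
ft_force: [0.3, -0.3, 0.3]
grip_width: 0.574
time: 55.45
position: [0.5635, -0.2825, 0.2067]
tool_rot: [-0.328, -3.114, -0.004]
ft_force: [-1.9, -0.4, -0.7]
grip_width: 0.576
55.45 [ 0.5635 -0.2825  0.2067] [-0.328 -3.114 -0.004] [-1.9 -0.4 -0.7] 0.576 [ 1.31  0.66 -1.31  1.51  0.64  1.47  1.35]
jaw now 78.0 turn deg [ 0.08 -0.63 -0.01] | then shift cm (tool) [-0.35  0.02 10.77] | world cm [  0.35  -0.05 -10.77]
[(0.93, [0.565, -0.284], 322, 244)]
```

```bash
python3 -m jog '[[[0,0,3,0,0,0,5],[0,0,0,0,0,0,5],[0,0,0,0,0,0,5],[0,0,0,0,0,0,5]]]'
python3 - <<'E'
from h import *
go([.567,-.283,.096],78)
E
```

```text
time: 55.95
position: [0.5685, -0.2826, 0.1856]
tool_rot: [0.329, 3.122, -0.001]
ft_force: [0.5, 0.1, 0.0]
grip_width: 0.571
55.95 [ 0.5685 -0.2826  0.1856] [ 3.290e-01  3.122e+00 -1.000e-03] [0.5 0.1 0. ] 0.571 [ 1.31  0.68 -1.29  1.54  0.66  1.42  1.33]
jaw now 78.0 turn deg [-0.02  0.15 -0.03] | then shift cm (tool) [ 0.14 -0.07  8.66] | world cm [-0.15 -0.04 -8.66]
```

```bash
python3 -m jog '[[[0.1,0,3,0,0,0,5],[0,0,3,0,0,0,5],[0,0,2.4,0,0,0,5],[0,0,0,0,0,0,5],[0,0,0,0,0,0,0],[0,0,0,0,0,0,0],[0,0,0,0,0,0,0],[0,0,0,0,0,0,0],[0,0,0,0,0,0,0],[0,0,0,0,0,0,0],[0,0,0,0,0,0,0]]]' 25
python3 -c "
from h import *;st()"
```

```text
time: 57.05
position: [0.5666, -0.2827, 0.0999]
tool_rot: [0.33, 3.124, -0.001]
ft_force: [0.0, -0.7, 3.1]
grip_width: 0.16
57.05 [ 0.5666 -0.2827  0.0999] [ 3.300e-01  3.124e+00 -1.000e-03] [ 0.  -0.7  3.1] 0.16 [ 1.28  0.75 -1.22  1.63  0.73  1.29  1.29]
```

```bash
python3 -m jog '[[[0,0,0,0,0,7.5,0],[0,0,0,0,0,7.5,0],[0,0,0,0,0,7.5,0],[0,0,0,0,0,7.5,0],[0,0,0,0,0,7.5,0],[0,0,0,0,0,7.5,0],[0,0,0,0,0,7.5,0],[0,0,0,0,0,7.5,0]]]'
python3 -m jog '[[[0,0,0,0,0,7.5,0],[0,0,0,0,0,7.5,0],[0,0,0,0,0,7.5,0],[0,0,0,0,0,7.5,0],[0,0,0,0,0,7.5,0],[0,0,0,0,0,7.5,0],[0,0,0,0,0,7.5,0],[0,0,0,0,0,7.5,0],[0,0,0,0,0,0,0],[0,0,0,0,0,0,0],[0,0,0,0,0,0,0]]]'
python3 -c "
from h import *;go([.567,-.283,.096],-42)"
```

```text
time: 57.85
position: [0.5666, -0.2827, 0.0999]
tool_rot: [1.854, 2.536, -0.001]
ft_force: [-0.4, -1.3, 1.8]
grip_width: 0.161
time: 58.95
position: [0.5666, -0.2828, 0.0999]
tool_rot: [2.868, 1.28, 0.0]
ft_force: [-0.9, -1.5, 4.3]
grip_width: 0.158
58.95 [ 0.5666 -0.2828  0.0999] [2.868 1.28  0.   ] [-0.9 -1.5  4.3] 0.158 [ 1.05  0.53 -0.83  1.64  0.41  1.16 -0.6 ]
jaw now -41.9 turn deg [0.04 0.02 0.09] | then shift cm (tool) [0.01 0.04 0.09] | world cm [ 0.04 -0.02 -0.09]
```

```bash
python3 -m jog '[[[0,0,0,0,0,0,2.5],[0,0,0,0,0,0,4],[0,0,0,0,0,0,5],[0,0,0,0,0,0,5],[0,0,-4,0,0,0,5],[0,0,-5,0,0,0,5],[0,0,-5,0,0,0,5],[0,0,-4,0,0,0,5],[0,0,0,0,0,0,5],[0,0,0,0,0,0,5]]]'
python3 - <<'E'
from h import *
w=snap('wrist','w13.png'); a=w['frame'][60:300,200:440]
s=snap('side','side13.png'); b=s['frame'][130:430,190:490]
cv2.imwrite('pics/c13.png',cv2.hconcat([cv2.resize(a,(400,400)),cv2.resize(b,(400,400))])[:,:,::-1])
c=snap('scene','scene13.png')
for n,z in dict(plate=.13,bottle=.003,wash_bottle=0,beaker=0,weigh_dish=0,spatula=0).items():
  for k,im in(('scene',c),('side',s)): print(n,k,[(round(d['conf'],2),np.round(onz(im,d['point'],z)[:2],3).tolist()) for d in finder.spot_point(n,k)[:1]])
E
```

```text
time: 59.95
position: [0.5669, -0.2822, 0.2802]
tool_rot: [2.869, 1.277, 0.001]
ft_force: [-0.0, -0.5, -0.6]
grip_width: 0.57
plate scene [(0.93, [0.597, -0.117])]
plate side [(0.86, [0.605, -0.119])]
bottle scene [(0.72, [0.421, 0.302])]
bottle side [(0.95, [0.415, 0.301])]
wash_bottle scene [(0.71, [0.703, 0.35])]
wash_bottle side [(0.78, [0.699, 0.344])]
beaker scene [(0.79, [0.753, 0.18])]
beaker side [(0.84, [0.753, 0.167])]
weigh_dish scene [(0.88, [0.621, 0.388])]
weigh_dish side [(0.79, [0.628, 0.398])]
spatula scene [(0.8, [0.344, -0.166])]
spatula side [(0.58, [0.34, -0.162])]
```

View pics/c13.png

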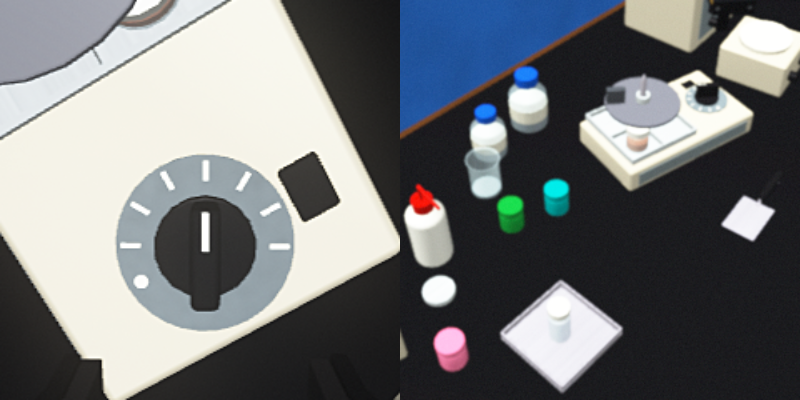

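The pointer is exactly on the 4th stroke past the dot, the plate is flat, the bottle stands in the steel tray, and nothing else has moved. Handing in.

```bash
python3 -c "
from bench import close_job
print(close_job())"
```

```text
the job is handed in; nothing more can be done
None
```

The job is done and handed in after about 60 s of robot time, and my last checks all looked right.

- **Dial off:** I turned the dial from click 4 back to off before anything else.
- **Bottle and jars:** The bottle went from the mixer's tray into the steel tray. Only two jars were there, and both now stand upright in diagonally opposite pockets.
- **Plate:** I lowered it in small force-checked steps. It touched the collar at the expected height, then I released it.
- **Dial on:** Last, I turned the dial four clicks up from off.

**Last checks:**
- **Dial:** the close wrist view shows the pointer on the fourth stroke.
- **Plate:** it lies flat, with the rod through it.
- **Bottle:** it stands in the steel tray.
- **Other bench items:** in the fixed cameras the wash bottle, beaker, weigh dish and spatula are within about 10 mm of where they started, which is about the spread of those readings. The look-alike jars stand where they were.
- **Jars:** the +y front jar (pocket 1) shows upright in the final side view. The other is hidden under the plate; I last saw it upright before the plate was lowered.

**Readings that disagreed:**
- The finder's plate centre differed by about 8 mm between the scene and side cameras, but both pictures show the plate seated on the collar.
- One scene reading put the pocket 1 jar about 15 mm from its earlier place, but a crop of that picture showed it upright in its pocket.

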